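# Stand the jug on the scale under the low nozzle, and tare

### The arm

A 7-joint arm with a two-finger parallel gripper is mounted at the origin on the work surface. World frame = base frame: x ahead of the robot, y to its left, z up, the work surface at z = 0. Lengths are in m, angles in rad, forces in N, time in s.
With the tool pointing down it reaches from about 0.425 to 0.925 m from the base axis. Payload 6.8 kg.
Tool frame: the origin (TCP) lies midway between the tips of the shut fingers; the grasp point (between the pads) lies 19 mm behind it; x points along the fingers, z is the direction in which the jaws open and shut, and the axes are right-handed (so a half turn about x gives the same grasp; the last joint's range is limited). The gripper opens to 85 mm and grips with 20 to 120 N. Pads are 22 mm wide; open, the fingers measure 114 mm over their backs; the gripper's body (76 mm by 85 mm) begins 54 mm behind the grasp point. The pads swing forward as they close: fully open they stand 13 mm farther back than shut.
Start: joints at [1.11, 0.477, 0.022, 1.555, -0.011, 1.109, -0.083], TCP at [0.233, -0.633, 0.231] pointing down, gripper open.
Joint ranges: [-2.96, 2.96], [-0.34, 2.1], [-1.41, 1.46], [0.24, 2.44], [-1.37, 4.51], [0.17, 1.92], [-2.96, 2.96]. Speed limits (rad/s): [2.39, 2.39, 3.14, 3.14, 3.14, 3.14, 3.14].

### API

Orientations are given as a unit quaternion [w, x, y, z].
In Python, from station import bot gives the robot as it stands. The module is installed in compiled form; this text tells all that it offers.
- The arm moves only by the shell command python3 -m jog 'ROWS' [FORCE]. ROWS is text: rows parted by semicolons, each of 7 numbers parted by spaces: the shift along the tool's x, y, z in mm, then the turn, a rotation vector about the tool's x, y, z in units of 6 degrees (1.0 is 6 degrees), then the finger opening in mm, from 0 to 85.4. A call has 1 to 5 rows; each row shifts and turns the commanded pose from where the row before left it, along the tool's axes as they then stand; what a row does not reach is not made up. A row lasts 1/10 s, in which the tool goes at most 50 mm and 8.59 degrees, less where a joint would pass 70% of its speed; a pose out of reach is approached as far as the arm can. A call with a gripper value outside its range is refused whole. The fingers move at their own pace and stop on an object; FORCE is the grip in N (left out, the last holds). Time passes only in rows, so rows that do not move let the fingers close. It gives the time, the measured TCP pose, the force and the opening at its end, in the units of the state.
- bot.get_obs(): the state, without advancing time (a new reading comes with each control period).
- bot.read_camera(name): name is "scene" or "side" or "wrist"; returns (picture, depth): 480x640x3 uint8, red, green, blue; 480x640 float32, m along the optical axis (not along the pixel's ray), 0 where there is no reading.
- bot.calibration(name): a dict with "fx", "fy", "cx", "cy" (pixels), "T" (4x4, takes a point from camera to world coordinates). Camera axes: x right, y up, looking along -z (the intrinsics and any distortion apply to the point x, -y, -z); pixel columns grow to the right and rows downward; lengths in m; the calibration is good to about 2 mm. A picture is of the moment at which its call begins: read the wrist's pose just before it. calibration takes no time and is no camera call; for the wrist camera it gives the pose at the moment of the call.
- bot.hand_in(): hands the job in, once; it reports no verdict.
The state is a dict: "t": time; "q": joint angles; "joint_vel": joint speeds; "joint_torque": joint torques, N m; "eef_pos": TCP position; "tool_rot": TCP orientation; "contact_force": force on the tool from outside, world axes, zero at the start; "torque": the same for the moment, N m; "gripper_width": opening from 0.0 (shut) to 1.0 (fully open).
Only numpy, scipy, OpenCV 4.12 (cv2) and the standard library are available. Lean on these libraries where they do the work, as an engineer would, in place of code of your own. Each camera call takes 0.05 s, during which the arm holds its last target.

### The job

Pick up the tall handled jug and stand it upright on the scale's pan under the carboy's tap, with the tap's nozzle ending inside the jug's mouth, ready for filling. The nozzle hangs lower than the jug's rim, so lean the jug to bring the rim in under it; do not knock the carboy or its tap, set the jug down gently and let go. Then press the scale's tare button (the larger one) all the way down and let it come back up, leaving the power button and all the other things alone.

Things in the scene. Friction and masses are not known exactly. Their poses are not given: they have to be found in the camera images.
- jug_mid (a point): The tall jug: clear plastic, round, open on top, 120 mm tall, outside diameter 84 mm at the rim, 78 mm at the base, wall 3 mm, 135 to 245 g, upright. Point on its centre line, 60 mm above its base. z up; x points from the handle across to the pouring lip, which stands 8 mm out from the far rim.
- jug_handle (a point): Middle of the upright white bar of the tall jug's handle, on the jug's -x side, 74 mm from its centre line, 66 mm above its base. Bar: 16 mm wide along y (flat sides), 10 mm thick along x, 84 mm tall; short arms join it to the jug at top and foot, with a 27 mm opening between bar and wall. A hand straight above the handle reaches over the mouth; one tilted 30 to 45 degrees, from behind the handle, does not.
- nozzle_tip (a point): Centre of the lower end of the tap's nozzle: fixed upright steel tube, 12 mm diameter, end 157 mm above the table and 102 mm above the pan (18 mm below the rim of the jug on the pan). 38 mm up it enters the valve body (25 mm diameter, key on top up to 90 mm); a 20 mm barrel, underside 43 mm up, runs 78 mm level to the carboy. x: level, from nozzle to carboy; z up. The -x side is open.
- carboy: Fixed dispensing station: white 5 litre carboy (164 mm diameter, 250 mm tall) with tap, on a wooden step shelf 165 mm high, 270 mm wide. Origin on the table right under the nozzle; x points from nozzle to carboy, whose axis is 156 mm away. The shelf starts 72 mm from the nozzle; the back of the scale reaches under it.
- pan: Round steel pan of the scale, 160 mm in diameter. Origin at the centre of its flat top, 55 mm above the table, within about 15 mm of being right under the nozzle. It rests on a spring that gives 1 mm for 8 N. Its x axis points from the scale's front panel to its back.
- tare_top (a point): Top of the tare button, the larger round grey button (22 mm in diameter) on the scale's front panel, to the right as seen by someone facing the scale's front; 118 mm in front of the pan's centre and 70 mm to its right (pan's -y), 41 mm above the table, 6 mm above the panel. It goes straight down 4 mm.
- tare (a joint): Travel of the tare button: 0 up, 0.004 m fully down (about 4.7 N); springs back.
- power_top (a point): Top of the power button, the smaller round grey button (14 mm in diameter) on the left of the front panel, 140 mm from the tare button. Not to be pressed.
- power (a joint): Travel of the power button: 0 up, 0.004 m down.
- low_jug_mid (a point): Low jug of the same make as the tall one, 70 mm tall, 80 mm in diameter, handle on its -x side reaching 77 mm from its centre line. Point on its centre line, half-way up. Bystander.
- beaker_a: Glass beaker, 72 mm in diameter, 92 mm tall, upright. Origin at the centre of its underside. Bystander.
- beaker_b: Small glass beaker, 54 mm in diameter, 68 mm tall. Origin at the centre of its underside. Bystander.
- dropper: Amber glass bottle with black cap, 34 mm in diameter, 90 mm tall. Origin at the centre of its underside. Bystander.
- cream_jar: White jar with lid, 60 mm in diameter, 45 mm tall. Origin at the centre of its underside. Bystander.
- squeeze: Clear bottle with white cap, 44 mm in diameter, 130 mm tall. Origin at the centre of its underside. Bystander.
Things that resemble listed ones, but are neither listed nor needed, are in the scene too. What is shaped like the part that bears jug_mid but blue is not meant.

How it is judged:
On the way, in this order (a step that is already met when the one before it is completed fails the run):
1. the tall jug stands upright on the scale's pan with the nozzle's end inside its mouth, let go (horizontal distance between nozzle_tip and jug_mid below 0.031 m and z of nozzle_tip in the frame of jug_mid below 0.055 m and horizontal distance between jug_mid and pan below 0.044 m and z of jug_mid in the frame of pan between 0.055 and 0.064 m and angle between jug_mid's own z axis and vertical below 0.06 rad and contact force between the fingers and jug below 0.1 N), for 0.3 s.
2. the tare button is pressed down (value of joint tare above 0.003 m), for 0.05 s.
At the end, for the whole second after the job is handed in: The tall jug stands at rest and upright (within 0.06 rad) on the pan (its centre within 44 mm of the pan's centre, its base 0 to 4 mm over the pan), the nozzle's end below its rim and within 31 mm of its centre line; it is let go, and the tare button is up again (under 1 mm) (all of step 1 and linear speed of jug below 0.02 m/s and value of joint tare below 0.001 m); the robot touches nothing.
It fails at once if the carboy, shelf or tap is knocked (over 12 N) (contact force between carboy and anything else above 12 N).
It fails at once if the pan is struck or pressed with over 15 N (contact force between pan and anything else above 15 N).
It fails at once if the power button is pressed (over 2 mm) (value of joint power above 0.002 m).
It fails at once if a bystander is shifted by over 30 mm or tipped over (distance of any of low_jug_mid, beaker_a, beaker_b, dropper, cream_jar, squeeze from where it was at the start of the episode above 0.03 m or angle between any of low_jug_mid, beaker_a, beaker_b, dropper, cream_jar, squeeze's own z axis and vertical above 0.35 rad).
It also fails if it takes over 48 s, if anything falls off the work surface, if the arm or the gripper's body presses on something with over 40 N, if the wrist force passes 120 N, or if a joint passes its speed limit or range.

## Working session

There is one attempt and no reset: what is moved stays moved. The work goes in short steps, Python scripts to look and compute and a shell command to move; the robot and the scene stay as the last step left them, time stands still between calls to the robot, and variables do not carry over. Pictures are saved under pics/ and viewed, and the job is handed in when it is done.

```bash
mkdir -p pics; ls; python3 - <<'E'
from station import bot
import cv2,numpy as np
o=bot.get_obs();print(o)
for n in("scene","side","wrist"):
    c=bot.calibration(n);print(n,{k:np.round(v,4).tolist() for k,v in c.items()})
    p,d=bot.read_camera(n)
    np.savez(f"{n}0.npz",p=p,d=d,T=c["T"],K=[c["fx"],c["fy"],c["cx"],c["cy"]])
    cv2.imwrite(f"pics/{n}0.png",p[:,:,::-1])
print(bot.get_obs()["t"])
E
```

```text
pics
{'t': 0.0, 'q': array([ 1.10988813,  0.47781813,  0.02233295,  1.5564112 , -0.01149231,
        1.10926312, -0.08307463]), 'joint_vel': array([ 0.00023672,  0.00089765, -0.0003042 , -0.00067958, -0.00069027,
       -0.0003821 , -0.0002615 ]), 'joint_torque': array([-3.58961524e-04, -5.96464705e+01,  1.60742261e+00, -2.81198913e+01,
        1.23916240e-02,  9.47138731e-03, -7.77370360e-06]), 'eef_pos': array([ 0.23303263, -0.63290171,  0.23033047]), 'tool_rot': array([ 0.57945749,  0.40479662,  0.58053676, -0.40416058]), 'contact_force': array([-1.07635306,  0.40168358,  0.69906303]), 'torque': array([ 0.03682629, -0.03446513,  0.00144174]), 'gripper_width': 1.0020981470723922}
scene {'fx': 570.7154, 'fy': 570.7154, 'cx': 315.9151, 'cy': 245.7113, 'T': [[-0.9794, 0.1429, -0.1429, 0.2981], [-0.2008, -0.6116, 0.7653, 0.7462], [0.022, 0.7782, 0.6277, 0.8117], [0.0, 0.0, 0.0, 1.0]]}
side {'fx': 564.2861, 'fy': 564.2861, 'cx': 321.9861, 'cy': 235.7291, 'T': [[-0.8605, 0.2984, -0.4129, -0.0348], [-0.5088, -0.5435, 0.6676, 0.751], [-0.0252, 0.7846, 0.6195, 0.8956], [0.0, 0.0, 0.0, 1.0]]}
wrist {'fx': 409.5142, 'fy': 409.5142, 'cx': 320.0919, 'cy': 236.1561, 'T': [[0.3462, 0.8927, 0.2884, 0.306], [-0.9382, 0.3298, 0.1052, -0.6063], [-0.0012, -0.307, 0.9517, 0.3735], [0.0, 0.0, 0.0, 1.0]]}
0.15
```

View pics/scene0.png

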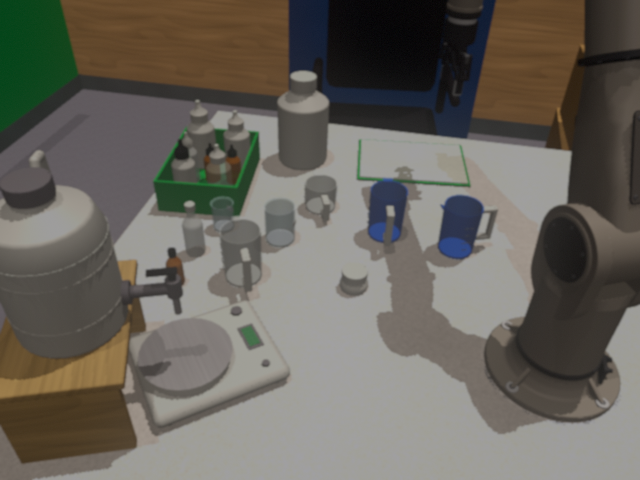

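View pics/side0.png

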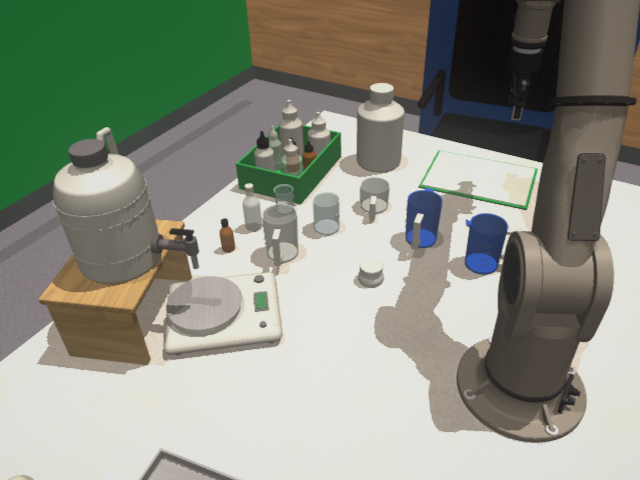

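View pics/wrist0.png

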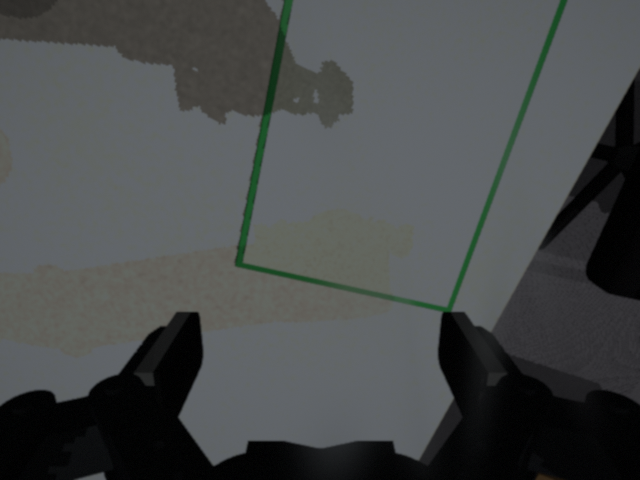

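The scene view shows the tall jug near (242,252), with its handle at (247,270) facing the camera. The scale is at (205,355), the tap nozzle near (178,300), tare and power buttons near (236,311) and (266,363). The same things are in the side view at (282,232), (220,310), (194,258). I'll zoom in next.

```bash
cat > h.py <<'E'
import numpy as np,cv2
class Cam:
    def __init__(s,f):
        z=np.load(f);s.p=z["p"];s.d=z["d"];s.T=z["T"];s.K=z["K"]
    def ray(s,u,v):
        fx,fy,cx,cy=s.K
        d=s.T[:3,:3]@np.array([(u-cx)/fx,-(v-cy)/fy,-1.]);return s.T[:3,3],d
    def plane(s,u,v,z):
        o,d=s.ray(u,v);return o+d*(z-o[2])/d[2]
    def depth(s,u,v):
        o,d=s.ray(u,v);return o+d*s.d[int(round(v)),int(round(u))]
    def proj(s,P):
        P=np.atleast_2d(P);c=(P-s.T[:3,3])@s.T[:3,:3];fx,fy,cx,cy=s.K
        return np.c_[cx+fx*c[:,0]/-c[:,2],cy+fy*c[:,1]/c[:,2]]
def tri(c1,a,c2,b):
    o1,d1=c1.ray(*a);o2,d2=c2.ray(*b);d1=d1/np.linalg.norm(d1);d2=d2/np.linalg.norm(d2)
    s=np.linalg.lstsq(np.c_[d1,-d2],o2-o1,rcond=None)[0]
    p,q=o1+d1*s[0],o2+d2*s[1];return (p+q)/2,np.linalg.norm(p-q)
def crop(c,x0,y0,w,h,k,name):
    im=cv2.resize(c.p[y0:y0+h,x0:x0+w,::-1],None,fx=k,fy=k,interpolation=cv2.INTER_CUBIC)
    im=np.clip(im*1.6,0,255).astype(np.uint8)
    for x in range((x0//20+1)*20,x0+w,20):
        cv2.line(im,((x-x0)*k,0),((x-x0)*k,6),(0,0,255),1);cv2.putText(im,str(x),((x-x0)*k-10,16),0,.35,(0,0,255),1)
    for y in range((y0//20+1)*20,y0+h,20):
        cv2.line(im,(0,(y-y0)*k),(6,(y-y0)*k),(0,0,255),1);cv2.putText(im,str(y),(8,(y-y0)*k+4),0,.35,(0,0,255),1)
    cv2.imwrite("pics/"+name,im)
E
python3 - <<'E'
from h import *
A=Cam("scene0.npz");B=Cam("side0.npz")
crop(A,110,190,200,150,4,"sc_a.png");crop(A,110,270,200,150,4,"sc_b.png")
crop(B,140,170,200,150,4,"si_a.png");crop(B,140,220,160,140,4,"si_b.png")
E
```

```text
(no output)
```

View pics/sc_a.png

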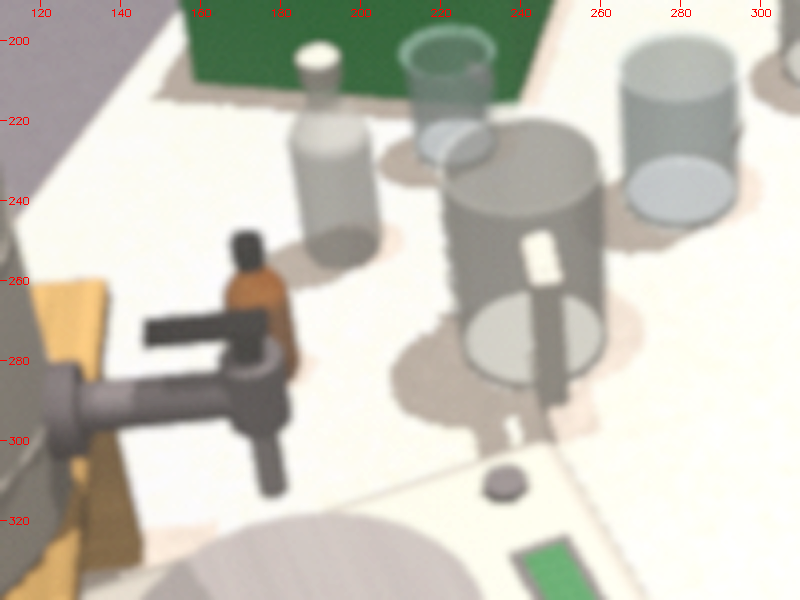

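View pics/sc_b.png

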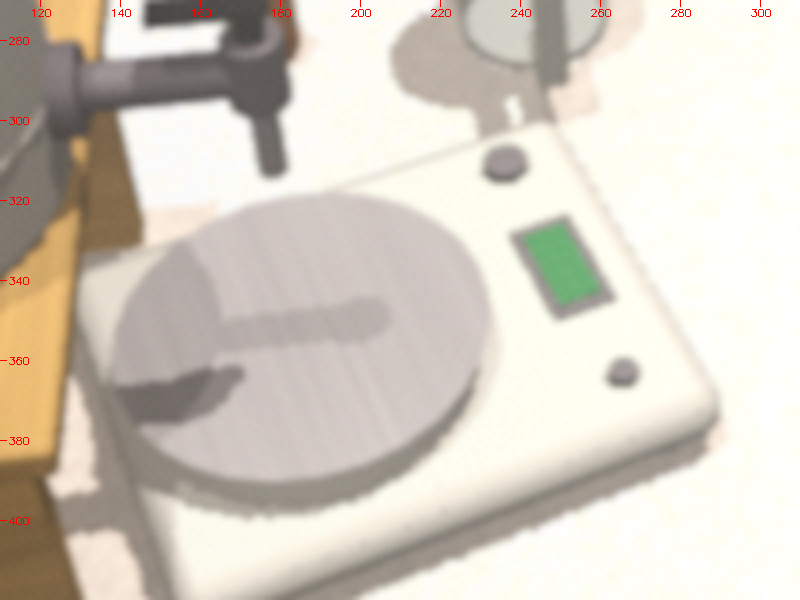

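View pics/si_a.png

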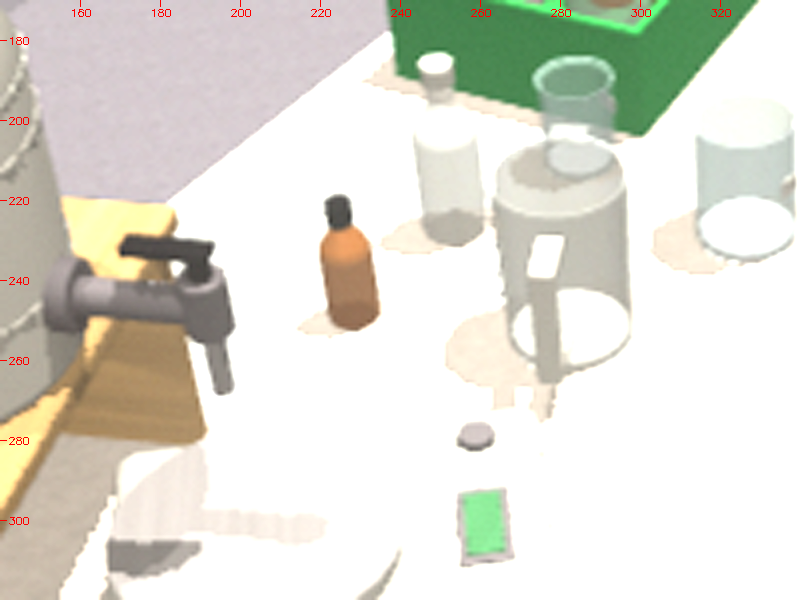

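View pics/si_b.png

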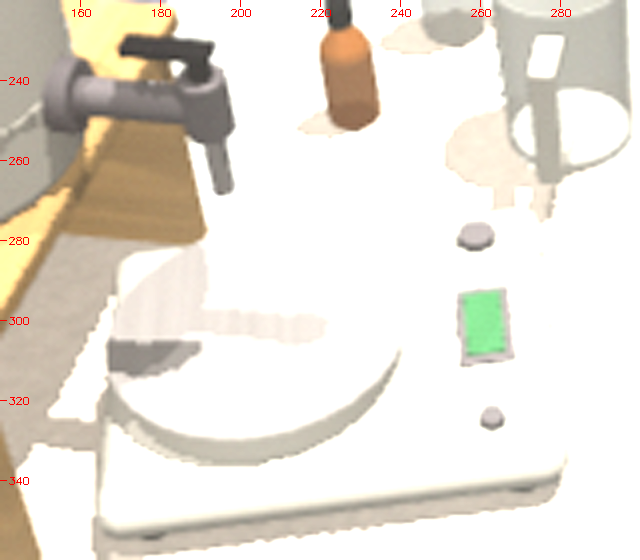

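```bash
python3 - <<'E'
from h import *
np.set_printoptions(precision=4,suppress=True)
A=Cam("scene0.npz");B=Cam("side0.npz")
print("nozzle",tri(A,(178,312.5),B,(196,266.3)),A.plane(178,312.5,.157),B.plane(196,266.3,.157))
print("tare",tri(A,(236,309),B,(259,277.5)),A.plane(236,309,.041),B.plane(259,277.5,.041))
print("power",tri(A,(265.5,361.5),B,(263,323.5)),A.plane(265.5,361.5,.041),B.plane(263,323.5,.041))
# handle top (centre of top face of bar)  z=66+42=108mm
for n,c,t in(("A",A,[(245,249),(250,286)]),("B",B,[(277,230),(277,262)])):
    print(n,"handle top",c.plane(*t[0],.108), "base rim circ pts")
# pan: points around ellipse edge on z=.055 -> circle fit
def circ(P):
    P=np.array(P)[:,:2];M=np.c_[2*P,np.ones(len(P))];s=np.linalg.lstsq(M,(P**2).sum(1),rcond=None)[0]
    return s[:2],np.sqrt(s[2]+s[:2]@s[:2])
pa=[(118.5,357),(150,327),(192,318),(220,328),(232.5,348),(228,365),(180,390),(150,385),(128,375)]
print("pan",circ([A.plane(u,v,.055) for u,v in pa]))
pb=[(167.5,305),(167.5,315),(180,327),(200,331.5),(220,327.5),(234,314),(240,306)]
print("panB",circ([B.plane(u,v,.055) for u,v in pb]))
ra=[(220.5,230),(228,223),(243,219.5),(256,224),(260,234),(253,240.5),(240,243.5),(225,239)]
print("rimA",circ([A.plane(u,v,.120) for u,v in ra]))
rb=[(264.5,213),(268,208.5),(280,205),(292,207.5),(296,214),(290,220.5),(280,223),(268,219)]
print("rimB",circ([B.plane(u,v,.120) for u,v in rb]))
ba=[(225.5,274),(230,267),(242,262.5),(255,265),(260.5,273),(255,282),(242,286.5),(230,282)]
print("baseA",circ([A.plane(u,v,.0) for u,v in ba]))
bb=[(267.5,252),(272,246),(283,242.5),(293,245),(297.5,251),(292,258),(283,261),(272,259)]
print("baseB",circ([B.plane(u,v,.0) for u,v in bb]))
E
```

```text
nozzle (array([0.626 , 0.1627, 0.1582]), np.float64(0.0016738402781529473)) [0.6262 0.1628 0.157 ] [0.6277 0.1608 0.157 ]
tare (array([0.5814, 0.0285, 0.042 ]), np.float64(0.0011693903012047124)) [0.582  0.0268 0.041 ] [0.5817 0.0284 0.041 ]
power (array([0.4942, 0.1363, 0.0399]), np.float64(0.001807901974431531)) [0.4942 0.136  0.041 ] [0.493  0.1382 0.041 ]
A handle top [ 0.5904 -0.0705  0.108 ] base rim circ pts
B handle top [ 0.5912 -0.0663  0.108 ] base rim circ pts
pan (array([0.6415, 0.1595]), np.float64(0.0864539678464447))
panB (array([0.6246, 0.1643]), np.float64(0.07610887751890212))
rimA (array([ 0.6103, -0.1079]), np.float64(0.03904196731156831))
rimB (array([ 0.6102, -0.1096]), np.float64(0.036257052600443526))
baseA (array([ 0.6144, -0.1146]), np.float64(0.037288611200421776))
baseB (array([ 0.6158, -0.112 ]), np.float64(0.036167639695700506))
```

```bash
python3 - <<'E'
from h import *
from scipy.spatial.transform import Rotation as R
np.set_printoptions(precision=3,suppress=True)
A=Cam("scene0.npz");B=Cam("side0.npz")
for n,c,l in(("A",A,[(245,249),(245,255),(247,265),(248,275),(249,285),(178,308),(174,290),(150,290),(130,291),(225,260),(242,275),(200,350),(60,240)]),("B",B,[(277,228),(277,235),(276,245),(276,255),(195,262),(191,248),(165,244),(285,252),(268,245),(110,230)])):
    for u,v in l: print(n,(u,v),c.depth(u,v))
print("foot outer",A.plane(249,291,.024),B.plane(277,265,.024),tri(A,(249,291),B,(277,265)))
print("top outer",A.plane(246,261,.108),B.plane(276,239,.108),tri(A,(246,261),B,(276,239)))
print("top inner",A.plane(244,247.5,.108),B.plane(279,229,.108))
print("tap: valve centre",tri(A,(174,287),B,(191,248)), "barrel root",tri(A,(127,292),B,(158,242.5)))
o=R.from_quat([0.40479662, 0.58053676, -0.40416058,0.57945749]);print(o.as_matrix())
E
```

```text
A (245, 249) [ 0.591 -0.071  0.108]
A (245, 255) [ 0.586 -0.055  0.106]
A (247, 265) [ 0.578 -0.041  0.094]
A (248, 275) [ 0.578 -0.043  0.067]
A (249, 285) [ 0.577 -0.042  0.041]
A (178, 308) [0.624 0.163 0.168]
A (174, 290) [0.622 0.17  0.214]
A (150, 290) [0.656 0.179 0.214]
A (130, 291) [0.684 0.188 0.214]
A (225, 260) [ 0.638 -0.08   0.063]
A (242, 275) [ 0.602 -0.073  0.036]
A (200, 350) [0.607 0.146 0.053]
A (60, 240) [0.717 0.257 0.36 ]
B (277, 228) [ 0.6   -0.079  0.102]
B (277, 235) [ 0.583 -0.054  0.105]
B (276, 245) [ 0.578 -0.041  0.087]
B (276, 255) [ 0.581 -0.04   0.056]
B (195, 262) [0.624 0.164 0.173]
B (191, 248) [0.618 0.171 0.216]
B (165, 244) [0.671 0.187 0.216]
B (285, 252) [ 0.584 -0.081  0.035]
B (268, 245) [ 0.626 -0.071  0.047]
B (110, 230) [0.708 0.266 0.29 ]
foot outer [ 0.579 -0.043  0.024] [ 0.582 -0.042  0.024] (array([ 0.575, -0.032,  0.034]), np.float64(4.243769472512871e-05))
top outer [ 0.578 -0.036  0.108] [ 0.575 -0.038  0.108] (array([ 0.582, -0.047,  0.098]), np.float64(0.00018935842731727674))
top inner [ 0.594 -0.074  0.108] [ 0.589 -0.072  0.108]
tap: valve centre (array([0.624, 0.166, 0.212]), np.float64(0.004382826095518907)) barrel root (array([0.69 , 0.187, 0.211]), np.float64(0.0013783607187037715))
[[-0.001  0.938  0.346]
 [ 0.002  0.346 -0.938]
 [-1.    -0.    -0.002]]
```

```bash
cat >> h.py <<'E'
def cloud(c,st=1):
    v,u=np.mgrid[0:480:st,0:640:st];d=c.d;fx,fy,cx,cy=c.K
    x=np.stack([(u-cx)/fx*d,-(v-cy)/fy*d,-d],-1);P=x@c.T[:3,:3].T+c.T[:3,3]
    P[d==0]=np.nan;return P
from scipy.optimize import least_squares
def circfit(P,r=None):
    P=P[:,:2];m=P.mean(0)
    if r is None: f=lambda s:np.hypot(*(P-s[:2]).T)-s[2];x0=[*m,.05]
    else: f=lambda s:np.hypot(*(P-s[:2]).T)-r;x0=[*m]
    s=least_squares(f,x0,loss="soft_l1",f_scale=.002);return s.x,np.median(np.abs(f(s.x)))
E
python3 - <<'E'
from h import *
np.set_printoptions(precision=4,suppress=True)
A=Cam("scene0.npz");B=Cam("side0.npz")
for n,c in(("A",A),("B",B)):
    P=cloud(c).reshape(-1,3);C=c.p.reshape(-1,3)
    near=np.hypot(P[:,0]-.612,P[:,1]+.111)
    m=(near<.06)&(P[:,2]>.02)&(P[:,2]<.115)
    Q=P[m]; # camera-facing outer wall: exclude handle
    h=Q[:,:2]-[.612,-.111]; side=abs(h@np.array([.9,.43]))
    W=Q[(side>.012)&(np.hypot(*h.T)>.03)]
    rr=39+3*W[:,2].mean()/.12
    print(n,len(W),"free",circfit(W),"fixed",circfit(W,rr/1000))
    hb=(np.hypot(P[:,0]-.579,P[:,1]+.043)<.02)&(P[:,2]>.03)&(P[:,2]<.115)
    H=P[hb];print(" bar",len(H),H.mean(0),"low face",np.median(H[H[:,2]<.09],0),H[:,:2].min(0),H[:,:2].max(0))
    t=P[(P[:,2]>.19)&(P[:,2]<.225)&(P[:,0]>.64)&(P[:,0]<.685)&(abs(P[:,1]-.185)<.03)]
    u=np.linalg.svd(t-t.mean(0))[2][0];print(" barrel",len(t),t.mean(0),np.degrees(np.arctan2(u[1],u[0])))
    k=P[(P[:,2]>.25)&(P[:,2]<.34)&(np.hypot(P[:,0]-.77,P[:,1]-.21)<.12)]
    print(" carboy",len(k),circfit(k),circfit(k,.082))
    nz=P[(P[:,2]>.157)&(P[:,2]<.193)&(np.hypot(P[:,0]-.626,P[:,1]-.162)<.02)];print(" noz",len(nz),nz.min(0),nz.max(0),circfit(nz,.006))
    v=P[(P[:,2]>.198)&(P[:,2]<.22)&(np.hypot(P[:,0]-.626,P[:,1]-.162)<.02)];print(" valve",circfit(v,.0125))
    pn=P[(abs(P[:,2]-.054)<.004)&(np.hypot(P[:,0]-.63,P[:,1]-.157)<.12)];print(" pan",len(pn),pn[:,2].mean(),pn[:,:2].min(0),pn[:,:2].max(0))
E
```

```text
A 1369 free (array([ 0.6141, -0.1114,  0.0395]), np.float64(0.0009488895049939994)) fixed (array([ 0.6143, -0.1122]), np.float64(0.0013031171908574612))
 bar 302 [ 0.5816 -0.0436  0.0756] low face [ 0.5807 -0.0421  0.0606] [ 0.5731 -0.0607] [ 0.594  -0.0363]
 barrel 479 [0.6647 0.1813 0.2136] 29.754212384132664
 carboy 6547 (array([0.7735, 0.2167, 0.0814]), np.float64(0.0007207151635961889)) (array([0.774 , 0.2162]), np.float64(0.0007146686238776179))
 noz 114 [0.6184 0.156  0.1575] [0.6325 0.168  0.1927] (array([0.6282, 0.1598]), np.float64(0.0006446524014291567))
 valve (array([0.6299, 0.1606]), np.float64(0.0011102755610586951))
 pan 5283 0.053530658160295716 [0.5524 0.0726] [0.7108 0.2344]
B 930 free (array([ 0.6152, -0.1094,  0.0396]), np.float64(0.0010839950133231281)) fixed (array([ 0.6155, -0.11  ]), np.float64(0.0013928651554486297))
 bar 227 [ 0.5816 -0.0422  0.0749] low face [ 0.5807 -0.0401  0.061 ] [ 0.573  -0.0601] [ 0.5942 -0.0338]
 barrel 278 [0.6654 0.1836 0.2142] -149.59571158352605
 carboy 3944 (array([0.7741, 0.2186, 0.0812]), np.float64(0.0009580022969406382)) (array([0.7748, 0.2181]), np.float64(0.0009543538903016013))
 noz 79 [0.6207 0.1573 0.1573] [0.6323 0.1698 0.19  ] (array([0.6295, 0.1615]), np.float64(0.0007109336437653886))
 valve (array([0.6299, 0.1623]), np.float64(0.0011655766768875623))
 pan 3082 0.05439299490999672 [0.5533 0.0765] [0.7127 0.2365]
```

```bash
python3 - <<'E'
from h import *
np.set_printoptions(precision=3,suppress=True)
A=Cam("scene0.npz")
for n,u,v,z in(("bigbottle",303,155,0),("bluemugL",387,230,0),("bluemugR",456,245,0),("lowjug",320,203,0),("beaker_a",280,238,0),("beaker_b",222,225,0),("dropper",174,280,0),("squeeze",194,248,0),("jar",354,285,0),("boxcorner",225,210,0),("bottletop",303,78,.25)):
    print(n,A.plane(u,v,z))
print(A.depth(303,80),A.depth(303,110),A.depth(480,218))
E
cat > plan.py <<'E'
import sys,numpy as np
from scipy.spatial.transform import Rotation as R,Slerp
def pose(o=None):
    if o is None:
        from station import bot;o=bot.get_obs()
    q=o["tool_rot"];return np.array(o["eef_pos"]),R.from_quat([q[1],q[2],q[3],q[0]])
def hand(yaw,t):
    """tool x = down tilted by t toward yaw ; tool z = jug y"""
    y=np.radians(yaw);t=np.radians(t);jx=np.array([np.cos(y),np.sin(y),0]);jy=np.array([-np.sin(y),np.cos(y),0])
    X=np.sin(t)*jx-np.cos(t)*np.array([0,0,1.]);return R.from_matrix(np.c_[X,np.cross(jy,X),jy])
def rows(p0,r0,p1,r1,n,g):
    s=Slerp([0,1],R.concatenate([r0,r1]));p,r=p0,r0
    for i in range(1,n+1):
        P=p0+(p1-p0)*i/n;Q=s([i/n])[0]
        d=r.inv().apply(P-p)*1000;w=np.degrees((r.inv()*Q).as_rotvec())/6
        d=np.round(d,0 if np.abs(d).max()>8 else 1);w=np.round(w,2)
        print(*[f"{x:g}" for x in [*d,*w,g]],end="; " if i%5 and i<n else "\n")
        p=p+r.apply(d/1000);r=r*R.from_rotvec(np.radians(w*6))
    return p,r
E
python3 - <<'E'
from plan import *
p,r=pose()
jx=np.array([.438,-.899,0])
bar=np.array([.5824,-.0445,.070])
r1=hand(-64,40);X=r1.as_matrix()[:,0];print(X)
g=bar+X*.019;print("grasp tcp",g)
pre=g-X*.12;print(pre, np.degrees((r.inv()*r1).magnitude()))
mid=np.array([.40,-.33,.34])
a,b=rows(p,r,np.array([.36,-.33,.33]),R.from_matrix(r.as_matrix()),9,85)
print()
rows(a,b,pre+[0,0,.08],r1,20,85)
E
```

```text
bigbottle [ 0.6   -0.634  0.   ]
bluemugL [ 0.331 -0.339  0.   ]
bluemugR [ 0.171 -0.319  0.   ]
lowjug [ 0.507 -0.412  0.   ]
beaker_a [ 0.569 -0.252  0.   ]
beaker_b [ 0.714 -0.269  0.   ]
dropper [ 0.749 -0.064  0.   ]
squeeze [ 0.747 -0.173  0.   ]
jar [ 0.379 -0.133  0.   ]
boxcorner [ 0.727 -0.329  0.   ]
bottletop [ 0.589 -0.576  0.25 ]
[ 0.593 -0.593  0.237] [ 0.585 -0.558  0.174] [ 0.138 -0.289  0.103]
[ 0.28177954 -0.57773368 -0.76604444]
grasp tcp [ 0.58775381 -0.05547694  0.05544516]
[0.55394027 0.0138511  0.14737049] 101.91174796084755
-11 25 -27 0 0 0 85; -11 25 -26 0 0 0 85; -11 25 -27 0 0 0 85; -11 24 -27 0 0 0 85; -11 25 -27 0 -0 -0 85
-11 25 -26 0 -0 -0 85; -11 25 -27 0 -0 -0 85; -11 25 -27 0 0 0 85; -11 25 -27 0 0 0 85

5 15 -13 -0.76 -0.28 -0.25 85; 5 16 -11 -0.76 -0.28 -0.25 85; 3 17 -11 -0.77 -0.27 -0.25 85; 3 18 -9 -0.76 -0.28 -0.25 85; 2 19 -8 -0.76 -0.28 -0.26 85
2 19 -6 -0.76 -0.28 -0.25 85; 0 20 -5 -0.77 -0.28 -0.25 85; 0 20 -3 -0.76 -0.27 -0.25 85; -0 20 -1 -0.76 -0.28 -0.25 85; -1 21 -0 -0.76 -0.28 -0.25 85
-2 20 2 -0.76 -0.28 -0.25 85; -2 20 3 -0.77 -0.27 -0.25 85; -2 20 5 -0.76 -0.28 -0.26 85; -3 19 7 -0.76 -0.28 -0.25 85; -3 18 8 -0.76 -0.28 -0.25 85
-3 18 10 -0.76 -0.28 -0.25 85; -3 16 11 -0.77 -0.27 -0.25 85; -4 16 13 -0.76 -0.28 -0.25 85; -3 15 14 -0.76 -0.28 -0.25 85; -4 13 15 -0.76 -0.28 -0.26 85
```

```bash
python3 -m jog '-11 25 -27 0 0 0 85; -11 25 -26 0 0 0 85; -11 25 -27 0 0 0 85; -11 24 -27 0 0 0 85; -11 25 -27 0 0 0 85' 100
python3 -m jog '-11 25 -26 0 0 0 85; -11 25 -27 0 0 0 85; -11 25 -27 0 0 0 85; -11 25 -27 0 0 0 85'
python3 -m jog '5 15 -13 -0.76 -0.28 -0.25 85; 5 16 -11 -0.76 -0.28 -0.25 85; 3 17 -11 -0.77 -0.27 -0.25 85; 3 18 -9 -0.76 -0.28 -0.25 85; 2 19 -8 -0.76 -0.28 -0.26 85'
python3 -m jog '2 19 -6 -0.76 -0.28 -0.25 85; 0 20 -5 -0.77 -0.28 -0.25 85; 0 20 -3 -0.76 -0.27 -0.25 85; 0 20 -1 -0.76 -0.28 -0.25 85; -1 21 0 -0.76 -0.28 -0.25 85'
python3 - <<'E'
from station import bot
print(bot.get_obs()["q"])
E
```

```text
t: 0.65
eef_pos: [0.3035, -0.4633, 0.2864]
tool_rot: [0.58, 0.405, 0.58, -0.405]
contact_force: [0.1, -0.7, 0.4]
gripper_width: 0.993
t: 1.05
eef_pos: [0.3604, -0.3283, 0.3306]
tool_rot: [0.58, 0.404, 0.58, -0.405]
contact_force: [1.0, 0.7, -0.1]
gripper_width: 0.995
t: 1.55
eef_pos: [0.4087, -0.243, 0.3045]
tool_rot: [0.662, 0.211, 0.63, -0.346]
contact_force: [0.9, -0.3, -0.0]
gripper_width: 0.997
t: 2.05
eef_pos: [0.4577, -0.1576, 0.2786]
tool_rot: [0.71, 0.009, 0.649, -0.271]
contact_force: [0.5, 0.3, -1.2]
gripper_width: 0.998
[ 0.36656252  0.11800279 -0.45573671  2.00252199  0.48896996  1.11002237
 -0.73180735]
```

```bash
python3 -m jog '-2 20 2 -0.76 -0.28 -0.25 85; -2 20 3 -0.77 -0.27 -0.25 85; -2 20 5 -0.76 -0.28 -0.26 85; -3 19 7 -0.76 -0.28 -0.25 85; -3 18 8 -0.76 -0.28 -0.25 85'
python3 -m jog '-3 18 10 -0.76 -0.28 -0.25 85; -3 16 11 -0.77 -0.27 -0.25 85; -4 16 13 -0.76 -0.28 -0.25 85; -3 15 14 -0.76 -0.28 -0.25 85; -4 13 15 -0.76 -0.28 -0.26 85'
cat > snap.py <<'E'
import sys,cv2,numpy as np
from station import bot
tag=sys.argv[1]
for n in sys.argv[2:]:
    c=bot.calibration(n);p,d=bot.read_camera(n)
    np.savez(f"{n}{tag}.npz",p=p,d=d,T=c["T"],K=[c["fx"],c["fy"],c["cx"],c["cy"]])
    cv2.imwrite(f"pics/{n}{tag}.png",np.clip(p[:,:,::-1]*1.5,0,255).astype(np.uint8))
o=bot.get_obs();print(o["t"],o["q"].round(3))
E
python3 snap.py 1 wrist scene
```

```text
t: 2.55
eef_pos: [0.506, -0.0717, 0.2532]
tool_rot: [0.724, -0.194, 0.637, -0.183]
contact_force: [-0.1, 0.4, -0.3]
gripper_width: 0.997
t: 3.05
eef_pos: [0.5545, 0.0146, 0.2271]
tool_rot: [0.701, -0.387, 0.592, -0.086]
contact_force: [-0.4, -0.2, 0.3]
gripper_width: 0.998
3.15 [-0.017  0.369 -0.631  2.002  0.982  1.228 -0.713]
```

View pics/wrist1.png

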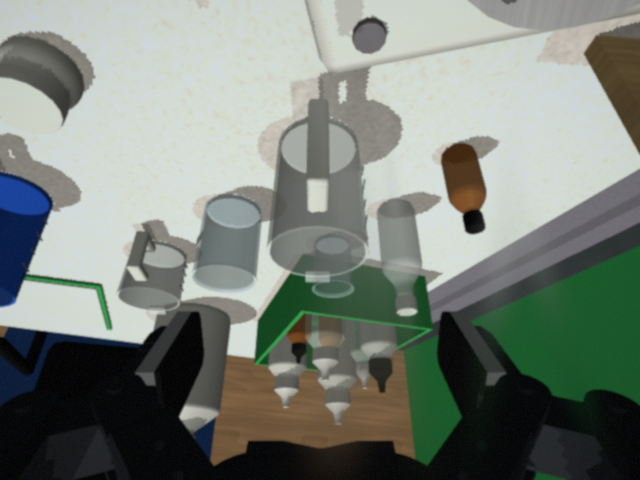

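View pics/scene1.png

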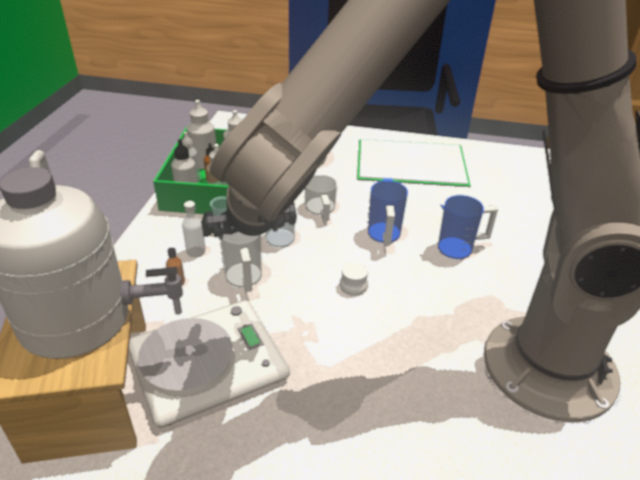

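The wrist view shows the jug in the middle, its white handle bar running from (318,105) to (317,205), upright in the picture and centred between the fingers. I'll measure the bar with the wrist depth.

```bash
python3 - <<'E'
from h import *
from plan import *
np.set_printoptions(precision=4,suppress=True)
W=Cam("wrist1.npz");P=cloud(W).reshape(-1,3)
jc=np.array([.6148,-.111])
near=np.hypot(P[:,0]-jc[0],P[:,1]-jc[1])
m=(near>.060)&(near<.085)&(P[:,2]>.04)&(P[:,2]<.106)&(np.hypot(P[:,0]-.582,P[:,1]+.044)<.03)
H=P[m];v=H[:,:2];print(len(H),np.median(H,0))
for z in(.05,.07,.09):
    q=H[abs(H[:,2]-z)<.008]; 
    if len(q): print(z,len(q),np.median(q,0),np.ptp((q[:,:2]-jc)@[.899,.438]))
w=P[(near<.05)&(near>.033)&(P[:,2]>.03)&(P[:,2]<.115)&(abs((P[:,:2]-jc)@np.array([.899,.438]))>.012)]
print(len(w),circfit(w),circfit(w,(39+3*w[:,2].mean()/.12)/1000))
s=P[(abs(P[:,2]-.108)<.003)&(np.hypot(P[:,0]-.582,P[:,1]+.044)<.03)];print("bartop",len(s),s.mean(0),s.min(0),s.max(0))
p,r=pose();print(p,r.as_matrix())
E
```

```text
1485 [ 0.5794 -0.0416  0.0763]
0.05 305 [ 0.5793 -0.0417  0.0501] 0.015217597203578046
0.07 358 [ 0.5794 -0.0416  0.0705] 0.015998650488054274
0.09 394 [ 0.5795 -0.0414  0.09  ] 0.015644356418769167
6640 (array([ 0.6133, -0.1113,  0.0395]), np.float64(0.0005471295150921741)) (array([ 0.6138, -0.1122]), np.float64(0.0011610845010185528))
bartop 722 [ 0.5856 -0.0542  0.1082] [ 0.5735 -0.0737  0.105 ] [ 0.6005 -0.0387  0.1099]
[0.5542 0.0168 0.2262] [[ 0.284  -0.3405  0.8963]
 [-0.5766  0.6862  0.4434]
 [-0.7661 -0.6428 -0.0015]]
```

```bash
python3 - <<'E'
from plan import *
p,r=pose();r1=hand(-63.8,40);X=r1.as_matrix()[:,0]
g=np.array([.5816,-.0461,.070])+X*.019;print(g)
a,b=rows(p,r,g-X*.09,r1,4,60);a,b=rows(a,b,g,r1,5,60)
E
```

```text
[ 0.5869921  -0.05705818  0.05544516]
23 12 -1 0.01 0 -0 60; 23 12 -1 0 0 -0 60; 24 12 -0 0.01 0 -0 60; 23 12 -1 0 0 -0 60
18 -0 -0 0 0 -0 60; 18 -0 -0 0 0 -0 60; 18 -0 -0 0 0 -0 60; 18 -0 -0 0 0 -0 60; 18 -0 -0 0 0 -0 60
```

```bash
python3 -m jog '23 12 -1 0 0 0 60; 23 12 -1 0 0 0 60; 24 12 0 0 0 0 60; 23 12 -1 0 0 0 60'
python3 -m jog '18 0 0 0 0 0 60; 18 0 0 0 0 0 60; 18 0 0 0 0 0 60; 18 0 0 0 0 0 60; 18 0 0 0 0 0 60'
python3 snap.py 2 wrist side
```

```text
t: 3.55
eef_pos: [0.5617, -0.0098, 0.125]
tool_rot: [0.702, -0.384, 0.593, -0.088]
contact_force: [0.8, -0.7, 0.4]
gripper_width: 0.703
t: 4.05
eef_pos: [0.5872, -0.0622, 0.0565]
tool_rot: [0.702, -0.385, 0.593, -0.088]
contact_force: [-0.1, 1.1, 0.4]
gripper_width: 0.702
4.15 [ 0.014  0.651 -0.482  2.075  1.319  1.034 -0.988]
```

View pics/wrist2.png

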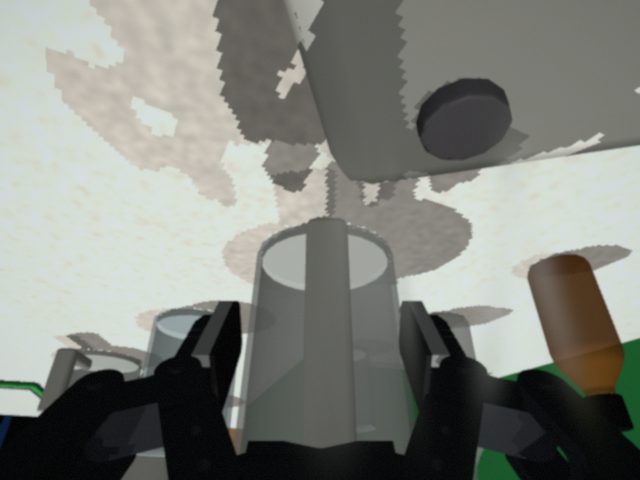

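View pics/side2.png

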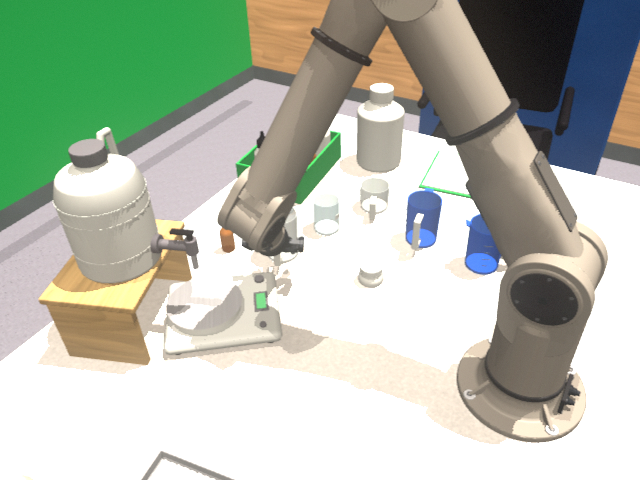

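```bash
python3 - <<'E'
from h import *
from plan import *
np.set_printoptions(precision=4,suppress=True)
p,r=pose();print(p)
W=Cam("wrist2.npz");P=cloud(W).reshape(-1,3);L=r.inv().apply(P-p)
m=(np.hypot(P[:,0]-.582,P[:,1]+.044)<.012)&(P[:,2]>.03)&(P[:,2]<.106)
print(len(L[m]),"bar outer in tool",np.median(P[m],0),np.median(L[m],0),L[m].min(0),L[m].max(0))
g=np.array([.5869921,-.05705818,.05544516]);print(r.inv().apply(g-p)*1000)
E
```

```text
[ 0.5861 -0.0639  0.0556]
10510 bar outer in tool [ 0.5793 -0.0415  0.075 ] [-0.0296  0.0049  0.0035] [-0.0534 -0.016  -0.0044] [0.0061 0.0347 0.0117]
[-3.5843  4.5047  3.7206]
```

```bash
python3 -m jog '-3.6 4.5 3.6 0 0 0 60; 0 0 0 0 0 0 60'
python3 - <<'E'
from plan import *
np.set_printoptions(precision=4,suppress=True)
p,r=pose();print(p,r.as_matrix()[:,0])
E
```

```text
t: 4.35
eef_pos: [0.5885, -0.0516, 0.0573]
tool_rot: [0.703, -0.385, 0.592, -0.086]
contact_force: [1.2, 0.5, -0.2]
gripper_width: 0.705
[ 0.5885 -0.0516  0.0573] [ 0.2844 -0.5772 -0.7655]
```

```bash
for i in 1 2 3; do python3 -m jog '0 0 0 0 0 0 60' | sed -n 2p; done
```

```text
eef_pos: [0.5883, -0.0524, 0.0574]
eef_pos: [0.5881, -0.053, 0.0571]
eef_pos: [0.588, -0.0534, 0.0569]
```

```bash
python3 -m jog '0 0 0 0 0 0 24; 0 0 0 0 0 0 20; 0 0 0 0 0 0 18' 40; python3 -m jog '0 0 0 0 0 0 0; 0 0 0 0 0 0 0; 0 0 0 0 0 0 0; 0 0 0 0 0 0 0' 100; python3 snap.py 3 wrist
```

```text
t: 4.95
eef_pos: [0.5878, -0.0537, 0.0565]
tool_rot: [0.702, -0.386, 0.593, -0.087]
contact_force: [-0.8, -0.8, 1.0]
gripper_width: 0.216
t: 5.35
eef_pos: [0.5878, -0.0536, 0.0567]
tool_rot: [0.702, -0.386, 0.593, -0.087]
contact_force: [-2.4, 1.9, 4.5]
gripper_width: 0.168
5.4 [ 0.003  0.653 -0.49   2.069  1.312  1.043 -0.99 ]
```

View pics/wrist3.png

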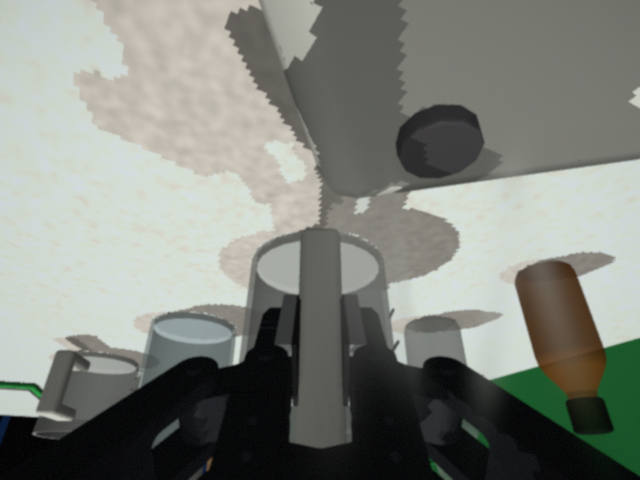

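```bash
cat > jug.py <<'E'
from plan import *
# jug pose (base centre frame origin at jug_mid) in tool frame, fixed at grasp
def jugR(yaw,lean): # x from handle to lip, lean forward (top toward +x)
    return R.from_euler("zy",[yaw,lean],degrees=True)
try:
    z=np.load("grasp.npz");tj=z["t"];Rj=R.from_matrix(z["R"])
except Exception: pass
def tool_for(pj,Rjug):
    r=Rjug*Rj.inv();return pj-r.apply(tj),r
def jug_now(p,r): return p+r.apply(tj),r*Rj
E
python3 - <<'E'
from jug import *
p,r=pose();J=np.array([.6135,-.1115,.060]);RJ=jugR(-63.8,0)
np.savez("grasp.npz",t=r.inv().apply(J-p),R=(r.inv()*RJ).as_matrix())
print(r.inv().apply(J-p),(r.inv()*RJ).as_euler("xyz",degrees=True))
rows(p,r,p+[0,0,.09],r,5,0)
E
```

```text
[ 0.03828019 -0.05049199 -0.00222951] [ 89.98878167  -0.21612364 -49.87694218]
-14 -12 0 0 0 0 0; -14 -11 0 0 0 0 0; -13 -12 0 0 0 0 0; -14 -11 0 0 0 0 0; -14 -12 0 0 0 0 0
```

```bash
python3 -m jog '-4 -4 0 0 0 0 0; -8 -7 0 0 0 0 0; -14 -12 0 0 0 0 0; -14 -11 0 0 0 0 0; -14 -12 0 0 0 0 0';  python3 -m jog '-12 -10 0 0 0 0 0; -4 -3 0 0 0 0 0; 0 0 0 0 0 0 0';python3 snap.py 4 wrist side
```

```text
t: 5.9
eef_pos: [0.588, -0.0539, 0.1284]
tool_rot: [0.702, -0.385, 0.593, -0.087]
contact_force: [0.3, 0.4, -2.0]
gripper_width: 0.166
t: 6.2
eef_pos: [0.5883, -0.0536, 0.149]
tool_rot: [0.702, -0.385, 0.592, -0.087]
contact_force: [-0.8, -0.8, -2.2]
gripper_width: 0.17
6.3 [ 0.048  0.492 -0.539  2.04   1.157  1.087 -0.788]
```

View pics/side4.png

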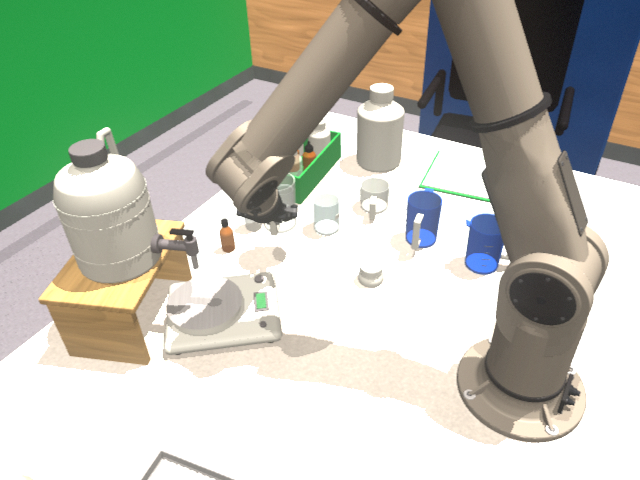

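View pics/wrist4.png

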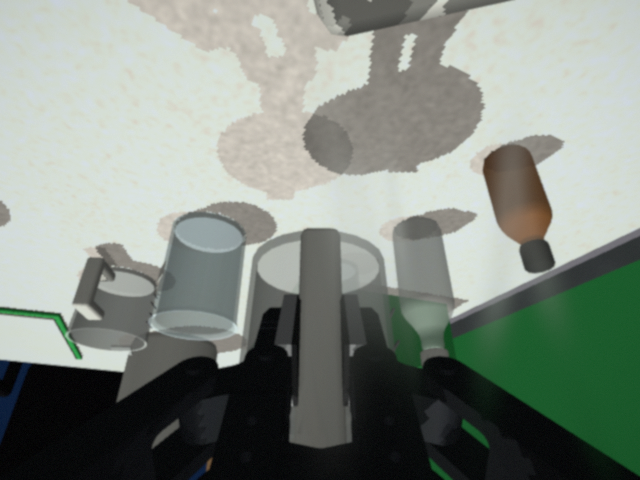

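```bash
cat >> jug.py <<'E'
def path(p,r,wps,g):
    """wps: list of jug (pos,R), one per row; prints tool rows"""
    for i,(pj,RJ) in enumerate(wps,1):
        P,Q=tool_for(np.array(pj),RJ)
        d=r.inv().apply(P-p)*1000;w=np.degrees((r.inv()*Q).as_rotvec())/6
        d=np.round(d,0 if np.abs(d).max()>12 else 1)+0;w=np.round(w,2)+0
        print(*[f"{x:g}" for x in [*d,*w,g]],end="; " if i%5 and i<len(wps) else "\n")
        p=p+r.apply(d/1000);r=r*R.from_rotvec(np.radians(w*6))
    return p,r
def interp(a,b,n):
    (pa,Ra),(pb,Rb)=a,b;s=Slerp([0,1],R.concatenate([Ra,Rb]))
    return [(pa+(pb-pa)*i/n,s([i/n])[0]) for i in range(1,n+1)]
NOZ=np.array([.629,.161]);YAW=20.
def under(d,lean,zc,yaw=YAW):
    """jug pose: front rim (42,120) d mm beyond the nozzle axis, lowest base corner at zc (m)"""
    RJ=jugR(yaw,lean);e=np.array([np.cos(np.radians(yaw)),np.sin(np.radians(yaw)),0])
    fr=RJ.apply([.042,0,.060]);fc=RJ.apply([.039,0,-.060])
    pos=np.r_[NOZ,0]+e*(d/1000-fr@e);pos[2]=zc-fc[2];return pos,RJ
E
python3 - <<'E'
from jug import *
from h import Cam,cloud,circfit
np.set_printoptions(precision=4,suppress=True)
p,r=pose();j=jug_now(p,r);print("jug",j[0],j[1].as_euler("zyx",degrees=True))
P=cloud(Cam("wrist4.npz")).reshape(-1,3);L=j[1].inv().apply(P-j[0])  # in jug frame
w=L[(np.hypot(L[:,0],L[:,1])<.05)&(np.hypot(L[:,0],L[:,1])>.033)&(abs(L[:,2])<.05)&(abs(L[:,1])>.015)&(L[:,0]<0)]
print("wall",len(w),circfit(w,.0405),circfit(w))
b=L[(abs(L[:,1])<.02)&(L[:,0]<-.07)&(L[:,0]>-.1)&(abs(L[:,2])<.04)];print("bar",np.median(b,0),b.min(0),b.max(0))
st=under(-45,45,.085);print("stage",st[0])
mid=(np.array([.585,-.07,.165]),jugR(-20,20))
m2=(np.array([.55,.02,.16]),jugR(12,42))
print(tool_for(*mid)[0],tool_for(*m2)[0],tool_for(*st)[0])
path(p,r,interp(j,mid,7)+interp(mid,m2,7)+interp(m2,st,6),0)
E
```

```text
jug [ 0.6133 -0.1117  0.1508] [-63.7988   0.0467   0.0264]
wall 5166 (array([0.0025, 0.0012]), np.float64(0.0003450966577532265)) (array([0.0018, 0.0012, 0.04  ]), np.float64(0.00033547836193653993))
bar [-0.078   0.0023  0.0136] [-0.1    -0.02   -0.0339] [-0.0719  0.02    0.04  ]
stage [0.52   0.1213 0.1533]
[ 0.5288 -0.046   0.182 ] [0.5014 0.0093 0.1993] [0.475  0.102  0.1937]
-8 2.5 -7.9 -1 -0.42 0.36 0; -7.8 2.9 -7.2 -1 -0.41 0.36 0; -7.7 3 -6.5 -1 -0.42 0.36 0; -7.4 3.2 -5.8 -1 -0.41 0.36 0; -7.2 3.2 -5 -1 -0.42 0.36 0
-6.9 3.2 -4.2 -1 -0.41 0.37 0; -6.6 3 -3.6 -1 -0.42 0.36 0; -6.5 6 5.5 -0.6 -0.45 0.53 0; -5.5 5.4 6.2 -0.6 -0.46 0.53 0; -4.5 4.8 6.8 -0.6 -0.45 0.52 0
-3.7 4.1 7.2 -0.6 -0.46 0.53 0; -2.6 3.4 7.6 -0.6 -0.45 0.53 0; -1.8 2.5 8 -0.6 -0.46 0.53 0; -1 1.7 8.1 -0.6 -0.45 0.53 0; 3 2 16 -0.15 -0.16 0.08 0
4 2 15 -0.16 -0.16 0.08 0; 3 1 16 -0.16 -0.16 0.08 0; 4 1 16 -0.15 -0.16 0.08 0; 4 1 15 -0.16 -0.16 0.08 0; 5 0 15 -0.15 -0.17 0.08 0
```

```bash
python3 - <<'E'
from jug import *
p,r=pose();j=jug_now(p,r)
t=tj+Rj.apply([.0022,.0012,0]);np.savez("grasp.npz",t=t,R=Rj.as_matrix())
E
python3 -m jog '-8 2.5 -7.9 -1 -0.42 0.36 0; -7.8 2.9 -7.2 -1 -0.41 0.36 0; -7.7 3 -6.5 -1 -0.42 0.36 0; -7.4 3.2 -5.8 -1 -0.41 0.36 0; -7.2 3.2 -5 -1 -0.42 0.36 0'
python3 -m jog '-6.9 3.2 -4.2 -1 -0.41 0.37 0; -6.6 3 -3.6 -1 -0.42 0.36 0; -6.5 6 5.5 -0.6 -0.45 0.53 0; -5.5 5.4 6.2 -0.6 -0.46 0.53 0; -4.5 4.8 6.8 -0.6 -0.45 0.52 0'
python3 -m jog '-3.7 4.1 7.2 -0.6 -0.46 0.53 0; -2.6 3.4 7.6 -0.6 -0.45 0.53 0; -1.8 2.5 8 -0.6 -0.46 0.53 0; -1 1.7 8.1 -0.6 -0.45 0.53 0; 0 0 0 0 0 0 0'
python3 - <<'E'
from jug import *
from station import bot
np.set_printoptions(precision=4,suppress=True)
p,r=pose();j=jug_now(p,r);print("jug",j[0],j[1].as_euler("zyx",degrees=True),bot.get_obs()["q"])
st=under(-45,45,.085);print(st[0])
path(p,r,interp(j,st,6),0)
E
```

```text
t: 6.8
eef_pos: [0.541, -0.0457, 0.1711]
tool_rot: [0.641, -0.505, 0.549, 0.179]
contact_force: [-0.6, 1.0, -2.3]
gripper_width: 0.168
t: 7.3
eef_pos: [0.5133, -0.022, 0.1904]
tool_rot: [0.56, -0.526, 0.49, 0.412]
contact_force: [0.8, -0.5, -2.4]
gripper_width: 0.161
t: 7.8
eef_pos: [0.5026, 0.0088, 0.1983]
tool_rot: [0.486, -0.493, 0.434, 0.576]
contact_force: [0.4, -1.4, -2.7]
gripper_width: 0.16
jug [0.5527 0.0208 0.1577] [11.4928 41.9775  0.3741] [ 0.7538  0.4332 -1.0065  1.9176  0.2649  1.0113  1.3644]
[0.52   0.1213 0.1533]
3 3 16 -0.17 -0.16 0.08 0; 3 2 15 -0.16 -0.16 0.09 0; 3 2 16 -0.17 -0.16 0.08 0; 4 1 15 -0.16 -0.16 0.08 0; 4 1 15 -0.17 -0.16 0.09 0
4 1 16 -0.16 -0.16 0.08 0
```

```bash
python3 -m jog '3 3 16 -0.17 -0.16 0.08 0; 3 2 15 -0.16 -0.16 0.09 0; 3 2 16 -0.17 -0.16 0.08 0; 4 1 15 -0.16 -0.16 0.08 0; 4 1 15 -0.17 -0.16 0.09 0'
python3 -m jog '4 1 16 -0.16 -0.16 0.08 0; 0 0 0 0 0 0 0; 0 0 0 0 0 0 0'
python3 snap.py 5 scene side wrist
```

```text
t: 8.3
eef_pos: [0.4779, 0.0869, 0.1959]
tool_rot: [0.469, -0.481, 0.398, 0.625]
contact_force: [-0.3, -0.9, -2.2]
gripper_width: 0.165
t: 8.6
eef_pos: [0.4737, 0.1011, 0.1955]
tool_rot: [0.466, -0.478, 0.391, 0.634]
contact_force: [-0.2, -0.5, -3.3]
gripper_width: 0.164
8.75 [ 0.68   0.468 -1.081  1.939  0.197  1.007  1.359]
```

View pics/side5.png

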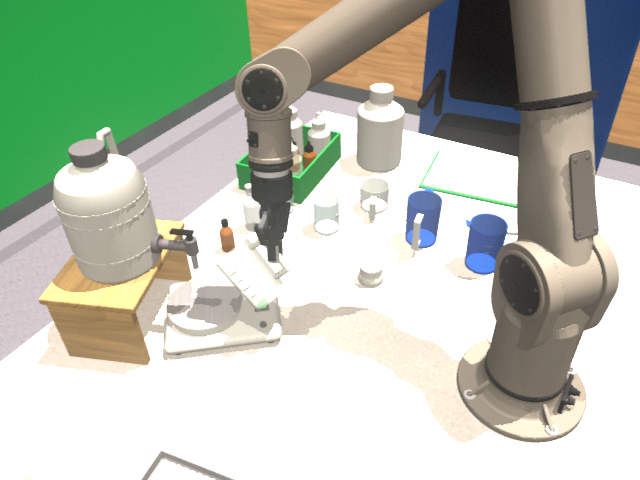

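View pics/scene5.png

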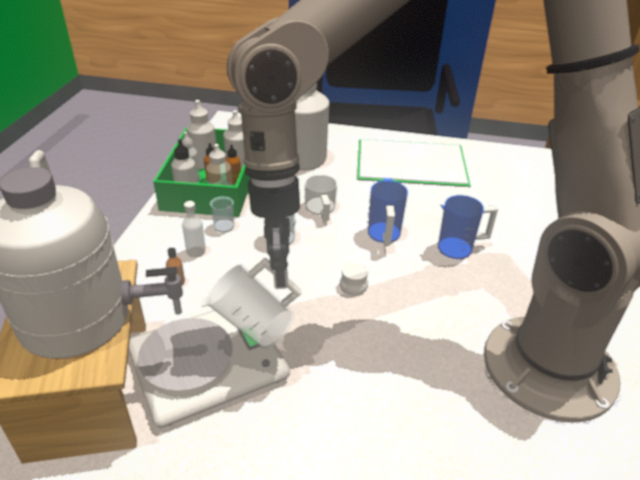

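View pics/wrist5.png

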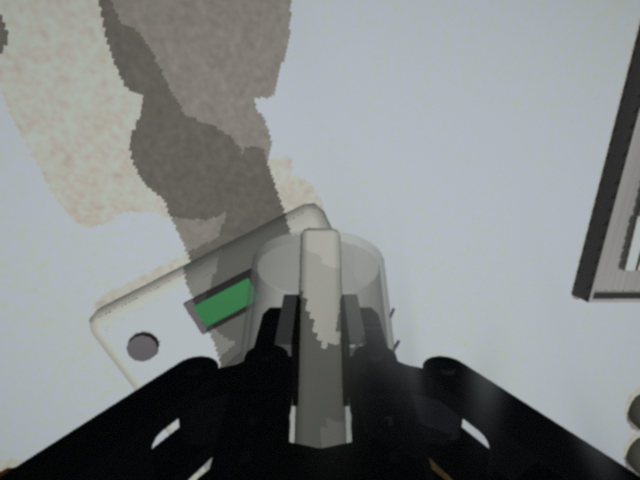

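Scene view: the leaned jug at (250,300) has its mouth at (225,290), facing the nozzle at (178,312). The hand is upright and clear of the tap. I'll check the jug's pose against depth before going in.

```bash
python3 - <<'E'
from jug import *
from h import Cam,cloud,circfit
np.set_printoptions(precision=4,suppress=True)
p,r=pose();j=jug_now(p,r);print("jug",j[0],j[1].as_euler("zyx",degrees=True))
for n in("scene5","side5"):
    P=cloud(Cam(n+".npz")).reshape(-1,3);L=j[1].inv().apply(P-j[0])
    rr=np.hypot(L[:,0],L[:,1]);w=L[(rr<.06)&(rr>.03)&(abs(L[:,2])<.066)]
    for lo,hi in((-.05,-.01),(-.01,.02),(.02,.05)):
        q=w[(w[:,2]>lo)&(w[:,2]<hi)&(w[:,0]>-.045)];rad=.0405+.003*(lo+hi)/2/.12
        print(n,lo,len(q),circfit(q,rad))
    t=L[(rr<.055)&(L[:,2]>.03)];print(" rim top z",np.percentile(t[:,2],[90,98,100]))
    nz=P[(P[:,2]>.157)&(P[:,2]<.193)&(np.hypot(P[:,0]-.628,P[:,1]-.161)<.015)];print(" noz",len(nz),nz[:,2].min(),circfit(nz,.006))
E
```

```text
jug [0.5202 0.1214 0.1541] [19.957  44.8613 -0.0954]
scene5 -0.05 1121 (array([ 0.0001, -0.0005]), np.float64(0.0007844711805201285))
scene5 -0.01 896 (array([ 0.0002, -0.0005]), np.float64(0.0007598919615323177))
scene5 0.02 1224 (array([-0.0001,  0.0001]), np.float64(0.0011371756423119057))
 rim top z [0.3353 0.379  0.3848]
 noz 107 0.15752963592197577 (array([0.6281, 0.1595]), np.float64(0.0005502821483805353))
side5 -0.05 806 (array([0.0008, 0.0007]), np.float64(0.0010413560814550617))
side5 -0.01 643 (array([0.0008, 0.0005]), np.float64(0.0009720587368053576))
side5 0.02 652 (array([0.0009, 0.0007]), np.float64(0.0010600814438230348))
 rim top z [0.3647 0.3791 0.3852]
 noz 76 0.1576752488591887 (array([0.6292, 0.1614]), np.float64(0.0009679356500401299))
```

```bash
python3 - <<'E'
from jug import *
p,r=pose();j=jug_now(p,r)
a=under(-45,45,.064);b=under(25,45,.064);print(tool_for(*b)[0])
path(p,r,interp(j,a,3)+interp(a,b,7),0)
E
```

```text
[0.5396504  0.12406572 0.17383939]
7 -0.3 -1.8 0 -0.01 0.01 0; 7 -0.4 -1.7 0 -0.01 0 0; 7 -0.3 -1.8 0 -0.01 0.01 0; -0.3 -9.9 1 0 0 0 0; -0.3 -10 0.9 0 0 0 0
-0.3 -9.9 1 0 0 0 0; -0.3 -10 1 0 0 0 0; -0.4 -9.9 1 0 0 0 0; -0.3 -10 0.9 0 0 0 0; -0.3 -9.9 1 0 0 0 0
```

```bash
python3 - <<'E'
from jug import *
np.set_printoptions(precision=4,suppress=True)
p,r=pose();j=jug_now(p,r);a=under(-45,45,.064);print(p,j[0],a[0],tool_for(*a)[0],j[1].as_euler("zyx",degrees=True))
print(r.inv().apply(tool_for(*a)[0]-p))
E
for i in 1 2; do python3 -m jog '0 0 0 0 0 0 0' | sed -n 2p; done
```

```text
[0.474  0.1003 0.1955] [0.5202 0.1214 0.1541] [0.52   0.1213 0.1323] [0.4739 0.1001 0.1738] [19.957  44.8613 -0.0954]
[ 0.021  -0.001  -0.0053]
eef_pos: [0.4739, 0.1004, 0.1956]
eef_pos: [0.4738, 0.1006, 0.1956]
```

```bash
sed -i 's/R.from_euler("zy"/R.from_euler("ZY"/' jug.py; python3 - <<'E'
from jug import *
np.set_printoptions(precision=4,suppress=True)
p,r=pose();j=jug_now(p,r);print(j[1].as_euler("ZYX",degrees=True))
a=under(-45,45,.085);print(a[0],tool_for(*a)[0],np.degrees((j[1].inv()*a[1]).magnitude()))
print("rim fwd now",j[1].apply([.042,0,.06])+j[0], a[1].apply([.042,0,.06])+a[0])
print("wf",[ (jugR(20,l).apply([0,0,1])).round(2) for l in (0,45)])
pa,ra=path(p,r,interp(j,a,4),0)
b=under(-45,45,.064);c=under(25,45,.064)
path(pa,ra,interp(a,b,2)+interp(b,c,7),0)
E
```

```text
[27.0911 41.567  18.6664]
[0.5189 0.1209 0.155 ] [0.4728 0.1055 0.199 ] 15.120129809727903
rim fwd now [0.5903 0.1362 0.1688] [0.5867 0.1456 0.1677]
wf [array([0., 0., 1.]), array([0.66, 0.24, 0.71])]
-0.7 -0.1 1.4 -0.19 0.59 0.1 0; -0.6 0 1.3 -0.19 0.59 0.11 0; -0.7 -0.1 1.4 -0.19 0.59 0.1 0; -0.7 -0.1 1.3 -0.19 0.6 0.11 0
10.5 -0.9 0 0 0 0 0; 10.5 -0.9 0.1 0 0 0 0; -0.9 -9.9 0 0 0 0 0; -0.8 -10 0 0 0 0 0; -0.9 -10 0 0 0 0 0
-0.8 -9.9 0.1 0 0 0 0; -0.9 -10 0 0 0 0 0; -0.9 -9.9 0 0 0 0 0; -0.8 -10 0.1 0 0 0 0
```

```bash
python3 -m jog '-0.7 -0.1 1.4 -0.19 0.59 0.1 0; -0.6 0 1.3 -0.19 0.59 0.11 0; -0.7 -0.1 1.4 -0.19 0.59 0.1 0; -0.7 -0.1 1.3 -0.19 0.6 0.11 0; 0 0 0 0 0 0 0'
python3 -m jog '10.5 -0.9 0 0 0 0 0; 10.5 -0.9 0.1 0 0 0 0; 0 0 0 0 0 0 0; 0 0 0 0 0 0 0'
python3 snap.py 6 scene side
python3 - <<'E'
from jug import *
from h import Cam,cloud,circfit
np.set_printoptions(precision=4,suppress=True)
p,r=pose();j=jug_now(p,r);print("jug",j[0],j[1].as_euler("ZYX",degrees=True))
print("rimfront",j[0]+j[1].apply([.042,0,.06]),"lip",j[0]+j[1].apply([.050,0,.06]),"corner",j[0]+j[1].apply([.039,0,-.06]))
for n in("scene6","side6"):
    P=cloud(Cam(n+".npz")).reshape(-1,3);L=j[1].inv().apply(P-j[0])
    rr=np.hypot(L[:,0],L[:,1]);w=L[(rr<.06)&(rr>.03)&(abs(L[:,2])<.05)&(L[:,0]>-.045)]
    print(n,len(w),circfit(w,.0405))
b=under(-45,45,.064);c=under(25,45,.064)
path(p,r,interp(j,c,8),0)
E
```

```text
t: 9.45
eef_pos: [0.4723, 0.1084, 0.1997]
tool_rot: [0.38, -0.563, 0.429, 0.595]
contact_force: [-0.2, -0.0, -2.8]
gripper_width: 0.168
t: 9.85
eef_pos: [0.4723, 0.1052, 0.1771]
tool_rot: [0.381, -0.561, 0.432, 0.595]
contact_force: [-1.1, 0.0, -3.1]
gripper_width: 0.168
9.95 [ 0.446  0.446 -0.99   1.947  0.411  1.066  1.181]
jug [0.5189 0.1211 0.1339] [20.0203 45.0258  0.0344]
rimfront [0.5867 0.1458 0.1466] lip [0.592  0.1477 0.1409] corner [0.5049 0.1161 0.0639]
scene6 3197 (array([-0.0001, -0.0009]), np.float64(0.0010374355324972995))
side6 2001 (array([0.0008, 0.0003]), np.float64(0.001109205288660993))
-0.8 -8.7 0 0 0 0 0; -0.7 -8.7 0 0 0 0 0; -0.8 -8.7 0 0 0 0 0; -0.7 -8.7 0 0 0 0 0; -0.8 -8.7 0 0 0 0 0
-0.7 -8.8 0 0 0 0 0; -0.8 -8.7 0 0 0 0 0; -0.8 -8.7 0 0 0 0 0
```

View pics/scene6.png

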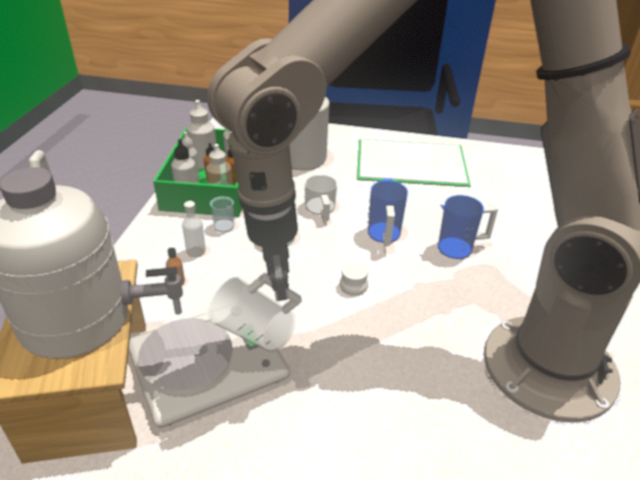

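The scene view shows the jug leaning straight at the nozzle, with its rim at (222,305). Depth agrees with the model to 1 mm. Now I'll bring the rim in under the nozzle.

```bash
python3 -m jog '-0.8 -8.7 0 0 0 0 0; -0.7 -8.7 0 0 0 0 0; -0.8 -8.7 0 0 0 0 0; -0.7 -8.7 0 0 0 0 0; 0 0 0 0 0 0 0'
python3 -m jog '-0.8 -8.7 0 0 0 0 0; -0.7 -8.8 0 0 0 0 0; -0.8 -8.7 0 0 0 0 0; -0.8 -8.7 0 0 0 0 0; 0 0 0 0 0 0 0'
python3 snap.py 7 scene side
python3 - <<'E'
from jug import *
from h import *
np.set_printoptions(precision=4,suppress=True)
p,r=pose();j=jug_now(p,r);print("jug",j[0],j[1].as_euler("ZYX",degrees=True))
print("nozzle in jug",j[1].inv().apply([.629,.161,.157]-j[0]),"corner",j[0]+j[1].apply([.039,0,-.06]))
for n in("scene7","side7"):
    P=cloud(Cam(n+".npz")).reshape(-1,3);L=j[1].inv().apply(P-j[0])
    rr=np.hypot(L[:,0],L[:,1]);w=L[(rr<.06)&(rr>.03)&(abs(L[:,2])<.05)&(L[:,0]>-.045)]
    print(n,len(w),circfit(w,.0405))
crop(Cam("scene7.npz"),120,240,180,140,4,"sc7.png");crop(Cam("side7.npz"),150,210,160,130,4,"si7.png")
E
```

```text
t: 10.45
eef_pos: [0.5069, 0.1187, 0.178]
tool_rot: [0.381, -0.562, 0.431, 0.595]
contact_force: [-0.9, 0.7, -3.0]
gripper_width: 0.168
t: 10.95
eef_pos: [0.5397, 0.1304, 0.1781]
tool_rot: [0.381, -0.562, 0.431, 0.595]
contact_force: [-0.4, 0.6, -2.3]
gripper_width: 0.166
11.05 [ 0.344  0.552 -0.937  1.792  0.469  1.139  1.155]
jug [0.5844 0.1454 0.1339] [20.0693 45.0522  0.0118]
nozzle in jug [ 0.017  -0.0006  0.0497] corner [0.5704 0.1403 0.0639]
scene7 3084 (array([ 0.0008, -0.0008]), np.float64(0.0010164747886369507))
side7 1889 (array([0.0011, 0.0005]), np.float64(0.0011893080493193889))
```

View pics/sc7.png

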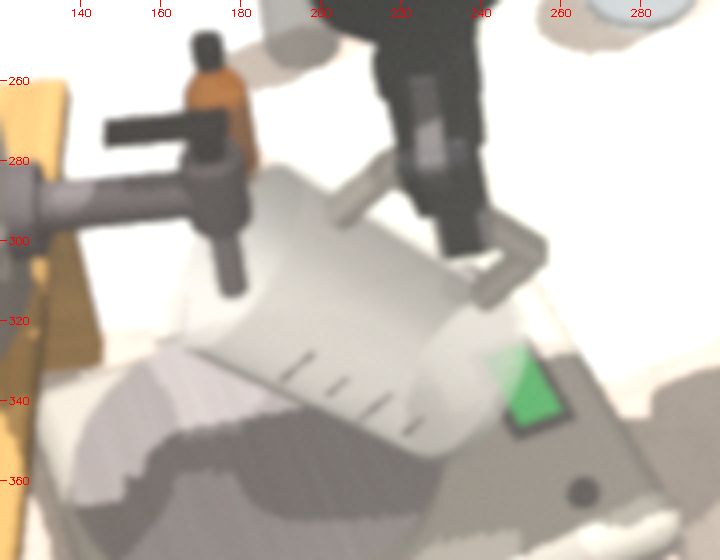

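View pics/si7.png

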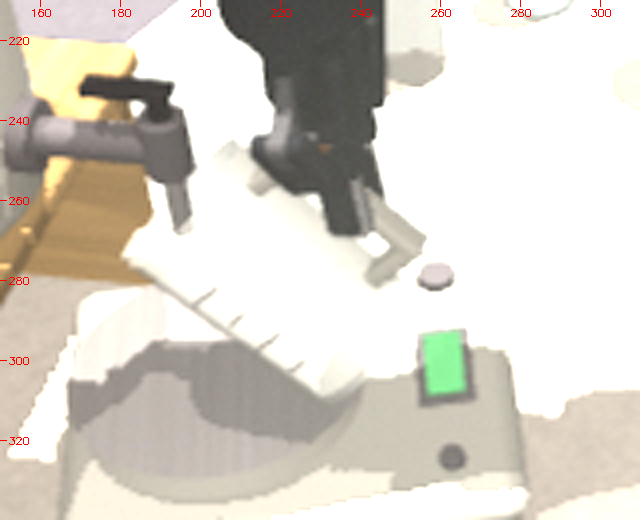

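The nozzle end (178,313 in the scene view) now sits inside the mouth, 10 mm below the rim plane and 17 mm in front of the axis. The pictures show no contact. Next I'll plan the uprighting and check the clearances along it.

```bash
python3 - <<'E'
from jug import *
np.set_printoptions(precision=3,suppress=True)
p,r=pose();j=jug_now(p,r)
W=[under(25+17*i/10,45-45*i/10,.064-.003*i/10) for i in range(1,11)]
# refine row-to-row
for pj,RJ in W:
    n=[RJ.inv().apply(np.r_[NOZ,z]-pj)*1000 for z in(.157,.195)]
    b=pj+RJ.apply([-.042,0,.06]);e=np.array([np.cos(np.radians(20)),np.sin(np.radians(20))])
    print(n[0],n[1],"back rim: dist, z",(NOZ-b[:2])@e*1000,b[2],tool_for(pj,RJ)[0])
path(p,r,W,0)
E
```

```text
[19.1   -0.    45.701] [-5.579 -0.    74.597] back rim: dist, z 37.17410111040256 0.20755400778674857 [0.538 0.129 0.175]
[20.034  0.    41.916] [-2.302  0.    72.659] back rim: dist, z 39.5574275274956 0.20809264476068398 [0.539 0.129 0.171]
[19.914 -0.    38.433] [ 0.059 -0.    70.833] back rim: dist, z 41.52177380574371 0.20773920346448294 [0.54  0.13  0.166]
[18.823  0.    35.442] [ 1.571  0.    69.301] back rim: dist, z 43.04454803182281 0.20649401338150744 [0.541 0.13  0.161]
[16.874 -0.    33.121] [ 2.332 -0.    68.228] back rim: dist, z 44.105880730948094 0.20436290192292667 [0.544 0.131 0.155]
[14.209  0.    31.623] [ 2.466  0.    67.764] back rim: dist, z 44.688747368792825 0.20135715849978916 [0.547 0.133 0.148]
[10.995 -0.    31.079] [ 2.124 -0.    68.029] back rim: dist, z 44.7790733134049 0.19749346492004954 [0.551 0.134 0.141]
[ 7.419  0.    31.587] [ 1.474  0.    69.119] back rim: dist, z 44.36582060999156 0.1927937925396752 [0.556 0.136 0.134]
[ 3.683  0.    33.216] [ 0.702  0.    71.099] back rim: dist, z 43.441056033582726 0.18728526680193078 [0.561 0.138 0.126]
[ 0.  0. 36.] [ 0.  0. 74.] back rim: dist, z 42.000000000000036 0.181 [0.567 0.14  0.118]
3.3 0 -0.5 0.01 0 -0.76 0; 3.9 -0.4 0 0 0 -0.75 0; 4.7 -0.8 0 0.01 -0.01 -0.75 0; 5.6 -1.1 0 0 0 -0.75 0; 6.3 -1.2 0 0 0 -0.75 0
7.2 -1.4 0.1 0 0 -0.75 0; 8 -1.2 0 0 -0.01 -0.75 0; 8.9 -1.1 0 0 0 -0.75 0; 9.7 -0.7 0 0.01 0 -0.75 0; 10.5 -0.3 0 0 0 -0.75 0
```

```bash
python3 -m jog '3.3 0 -0.5 0.01 0 -0.76 0; 3.9 -0.4 0 0 0 -0.75 0; 4.7 -0.8 0 0 0 -0.75 0; 5.6 -1.1 0 0 0 -0.75 0; 6.3 -1.2 0 0 0 -0.75 0'
python3 - <<'E'
from jug import *
np.set_printoptions(precision=4,suppress=True)
p,r=pose();j=jug_now(p,r);print("jug",j[0],j[1].as_euler("ZYX",degrees=True),"noz in jug",j[1].inv().apply([.629,.161,.157]-j[0]),"corner",j[0]+j[1].apply([.039,0,-.06]))
W=[under(25+17*i/10,45-45*i/10,.064-.003*i/10) for i in range(6,11)];path(p,r,W,0)
E
```

```text
t: 11.55
eef_pos: [0.5435, 0.1309, 0.1551]
tool_rot: [-0.49, 0.635, -0.313, -0.508]
contact_force: [0.6, -0.9, -2.6]
gripper_width: 0.165
jug [0.602  0.1508 0.1332] [19.9878 22.3207 -0.1047] noz in jug [0.0177 0.0003 0.033 ] corner [0.6145 0.1552 0.0629]
7.6 -1.9 0.4 0.01 -0.02 -0.72 0; 8 -1.3 0 0 0 -0.75 0; 8.9 -1 0 0 0 -0.75 0; 9.7 -0.8 0 0.01 0 -0.75 0; 10.4 -0.3 0.1 0 0 -0.75 0
```

```bash
python3 -m jog '7.4 -1.6 0.2 0.01 0 -0.74 0; 8 -1.3 0 0 0 -0.75 0; 8.9 -1 0 0 0 -0.75 0; 9.7 -0.8 0 0 0 -0.75 0; 10.4 -0.3 0 0 0 -0.75 0'
python3 -m jog '0 0 0 0 0 0 0; 0 0 0 0 0 0 0'
python3 snap.py 8 scene side
python3 - <<'E'
from jug import *
from h import *
np.set_printoptions(precision=4,suppress=True)
p,r=pose();j=jug_now(p,r);print("jug",j[0],j[1].as_euler("ZYX",degrees=True))
print("nozzle in jug",j[1].inv().apply([.629,.161,.157]-j[0]),"corners",j[0]+j[1].apply([.039,0,-.06]),j[0]+j[1].apply([-.039,0,-.06]))
for n in("scene8","side8"):
    P=cloud(Cam(n+".npz")).reshape(-1,3);L=j[1].inv().apply(P-j[0])
    rr=np.hypot(L[:,0],L[:,1]);
    for lo,hi in((-.05,-.01),(-.01,.02),(.02,.05)):
        q=L[(rr<.06)&(rr>.03)&(L[:,2]>lo)&(L[:,2]<hi)&(L[:,0]>-.045)];print(n,lo,len(q),circfit(q,.0405+.003*(lo+hi)/2/.12))
crop(Cam("scene8.npz"),120,240,180,140,4,"sc8.png");crop(Cam("side8.npz"),150,210,160,130,4,"si8.png")
E
```

```text
t: 12.05
eef_pos: [0.5636, 0.127, 0.1314]
tool_rot: [-0.548, 0.677, -0.238, -0.429]
contact_force: [1.5, -1.0, -1.7]
gripper_width: 0.166
t: 12.25
eef_pos: [0.5637, 0.127, 0.1313]
tool_rot: [-0.548, 0.677, -0.239, -0.43]
contact_force: [0.4, -0.1, -2.1]
gripper_width: 0.165
12.35 [ 0.198  0.337 -0.624  2.273  1.524  0.229  0.108]
jug [0.6267 0.1468 0.1263] [18.6312  7.6346 -1.7156]
nozzle in jug [0.0026 0.0118 0.0317] corners [0.6563 0.1549 0.0617] [0.583  0.1302 0.072 ]
scene8 -0.05 788 (array([-0.0015, -0.0008]), np.float64(0.0005988935907517076))
scene8 -0.01 953 (array([-0.0017,  0.0003]), np.float64(0.0012445582961641624))
scene8 0.02 1061 (array([-0.0016,  0.0003]), np.float64(0.0014163379599649584))
side8 -0.05 544 (array([0.0003, 0.0007]), np.float64(0.0008563263154629311))
side8 -0.01 556 (array([0.0005, 0.0012]), np.float64(0.0010596136091651567))
side8 0.02 772 (array([-0.0003,  0.0016]), np.float64(0.001595655836027804))
```

View pics/sc8.png

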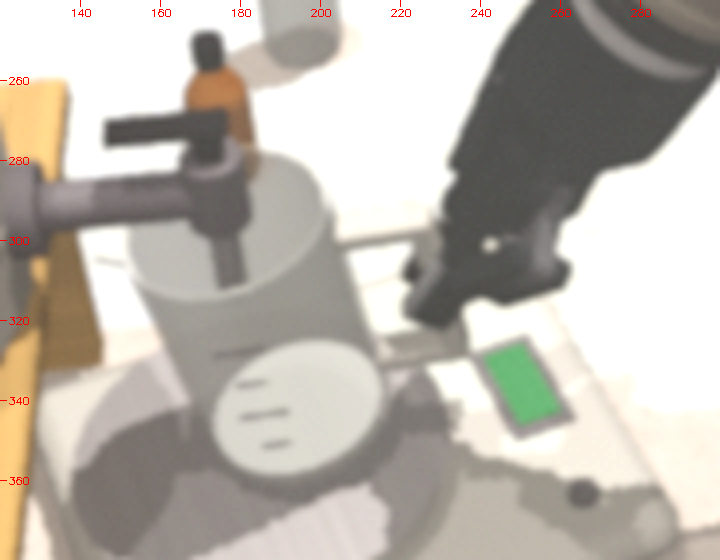

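View pics/si8.png

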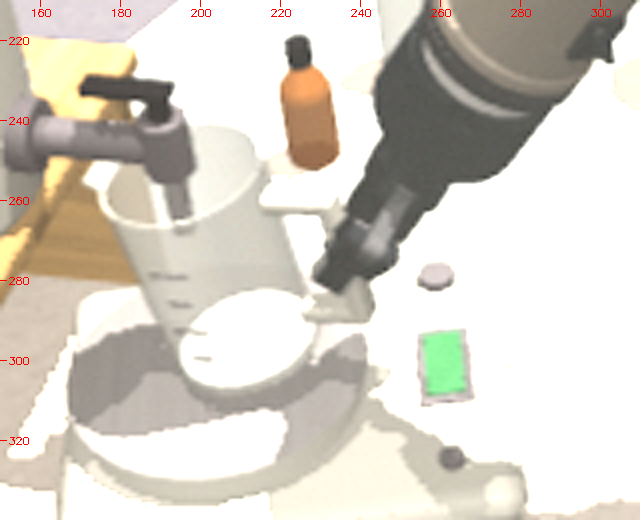

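The uprighting stopped at about 8° of lean. The nozzle is still inside the mouth at (176,310) and nothing is touched. q6 is near its lower limit because the tool lies almost along the forearm. I'll yaw the jug clockwise about the nozzle, which should open up the wrist.

```bash
python3 - <<'E'
from jug import *
p,r=pose();j=jug_now(p,r)
b=under(40,7.5,.062,-8);print(tool_for(*b)[0])
path(p,r,interp(j,b,6),0)
E
```

```text
[0.55509666 0.17266773 0.1318839 ]
-0.2 -0.1 7.9 0.65 0.36 0.01 0; -0.2 0.1 7.9 0.66 0.36 0.01 0; -0.4 0.3 7.8 0.65 0.37 0 0; -0.5 0.4 7.7 0.66 0.36 0.01 0; -0.6 0.7 7.7 0.65 0.36 0.01 0
-0.7 0.8 7.6 0.65 0.36 0.01 0
```

```bash
python3 -m jog '-0.2 -0.1 7.9 0.65 0.36 0.01 0; -0.2 0.1 7.9 0.66 0.36 0.01 0; -0.4 0.3 7.8 0.65 0.37 0 0'
cat > st.py <<'E'
from jug import *
from station import bot
np.set_printoptions(precision=4,suppress=True)
p,r=pose();j=jug_now(p,r);print("jug",j[0],j[1].as_euler("ZYX",degrees=True),"q",bot.get_obs()["q"])
print("nozzle in jug",j[1].inv().apply([.629,.161,.157]-j[0]),"corners z",[round((j[0]+j[1].apply([.039*c,.039*s,-.06]))[2],4) for c,s in((1,0),(-1,0),(0,1),(0,-1))])
E
python3 st.py
```

```text
t: 12.65
eef_pos: [0.5576, 0.1496, 0.1315]
tool_rot: [-0.6, 0.639, -0.314, -0.363]
contact_force: [0.3, -0.7, -2.7]
gripper_width: 0.167
jug [0.6228 0.1542 0.1263] [ 5.0864  7.4794 -0.8717] q [ 0.0895  0.3539 -0.675   2.2649  1.4861  0.4472 -0.1827]
nozzle in jug [0.0027 0.0058 0.0314] corners z [np.float64(0.0617), np.float64(0.0719), np.float64(0.0662), np.float64(0.0674)]
```

```bash
python3 -m jog '-0.5 0.4 7.7 0.66 0.36 0.01 0; -0.6 0.7 7.7 0.65 0.36 0.01 0; -0.7 0.8 7.6 0.65 0.36 0.01 0; 0 0 0 0 0 0 0'
python3 st.py; python3 - <<'E'
from jug import *
p,r=pose();j=jug_now(p,r)
b=under(42,0,.061,-10);print(tool_for(*b)[0])
path(p,r,interp(j,b,4),0)
E
```

```text
t: 13.05
eef_pos: [0.5547, 0.1758, 0.1319]
tool_rot: [0.643, -0.594, 0.382, 0.296]
contact_force: [1.0, -0.5, -2.1]
gripper_width: 0.167
jug [0.6193 0.1657 0.1265] [-7.779   7.5953  0.1396] q [-0.0267  0.3938 -0.7002  2.2122  1.3668  0.6479 -0.3673]
nozzle in jug [ 0.0062 -0.0033  0.0316] corners z [np.float64(0.0619), np.float64(0.0722), np.float64(0.0671), np.float64(0.0669)]
[0.56474555 0.17361819 0.11773327]
4.3 -0.2 -0.2 0.07 0.06 -0.32 0; 4.4 0 -0.2 0.07 0.06 -0.31 0; 4.4 0 -0.1 0.07 0.05 -0.32 0; 4.4 0.1 -0.1 0.08 0.06 -0.32 0
```

```bash
python3 -m jog '4.3 -0.2 -0.2 0.07 0.06 -0.32 0; 4.4 0 -0.2 0.07 0.06 -0.31 0; 4.4 0 -0.1 0.07 0.05 -0.32 0; 4.4 0.1 -0.1 0.08 0.06 -0.32 0; 0 0 0 0 0 0 0'
python3 -m jog '0 0 0 0 0 0 0'; python3 st.py; python3 snap.py 9 scene side; python3 - <<'E'
from jug import *
from h import *
np.set_printoptions(precision=4,suppress=True)
p,r=pose();j=jug_now(p,r)
for n in("scene9","side9"):
    P=cloud(Cam(n+".npz")).reshape(-1,3);L=j[1].inv().apply(P-j[0])
    rr=np.hypot(L[:,0],L[:,1]);
    for lo,hi in((-.05,-.01),(-.01,.02),(.02,.05)):
        q=L[(rr<.06)&(rr>.03)&(L[:,2]>lo)&(L[:,2]<hi)&(L[:,0]>-.045)];print(n,lo,len(q),circfit(q,.0405+.003*(lo+hi)/2/.12))
    t=L[(rr<.044)&(rr>.037)&(L[:,2]>.05)&(L[:,2]<.075)];print(" rim z in jug",np.percentile(t[:,2],[50,90,99]))
    pn=P[(abs(P[:,2]-.054)<.006)&(np.hypot(P[:,0]-.631,P[:,1]-.155)<.075)&(np.hypot(P[:,0]-j[0][0],P[:,1]-j[0][1])>.055)];print(" pan z",len(pn),np.median(pn[:,2]))
crop(Cam("scene9.npz"),120,240,180,140,4,"sc9.png");crop(Cam("side9.npz"),150,210,160,130,4,"si9.png")
E
```

```text
t: 13.55
eef_pos: [0.5638, 0.1695, 0.1159]
tool_rot: [0.664, -0.613, 0.356, 0.239]
contact_force: [-0.4, 0.6, -2.2]
gripper_width: 0.166
t: 13.65
eef_pos: [0.5647, 0.1698, 0.1171]
tool_rot: [0.664, -0.613, 0.355, 0.239]
contact_force: [-0.6, 1.6, -2.9]
gripper_width: 0.167
jug [0.6289 0.157  0.1203] [-10.1312   0.0082  -0.1755] q [-0.1094  0.4553 -0.6642  2.2693  1.6548  0.7726 -0.7111]
nozzle in jug [-0.0006  0.0038  0.0367] corners z [np.float64(0.0603), np.float64(0.0603), np.float64(0.0602), np.float64(0.0604)]
13.75 [-0.109  0.455 -0.664  2.269  1.656  0.773 -0.713]
scene9 -0.05 787 (array([-0.0014, -0.001 ]), np.float64(0.0006603204239894953))
scene9 -0.01 967 (array([-0.0018, -0.0002]), np.float64(0.0014248370548991113))
scene9 0.02 1107 (array([-0.002 , -0.0001]), np.float64(0.0016368530012036142))
 rim z in jug [0.0558 0.0583 0.0594]
 pan z 1357 0.05349878670588559
side9 -0.05 344 (array([0.    , 0.0013]), np.float64(0.0009280784955854778))
side9 -0.01 534 (array([-0.001 ,  0.0014]), np.float64(0.00131575332623355))
side9 0.02 733 (array([-0.0016,  0.0015]), np.float64(0.0015208568012187174))
 rim z in jug [0.0562 0.0596 0.0611]
 pan z 794 0.054419809002910435
```

View pics/sc9.png

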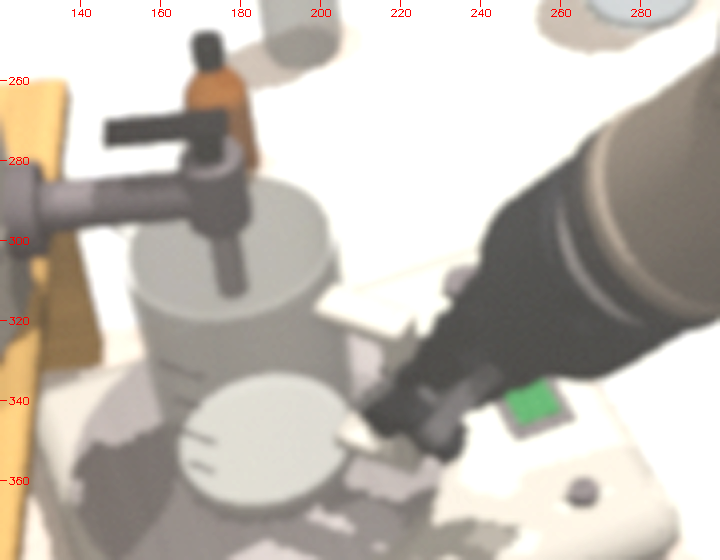

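View pics/si9.png

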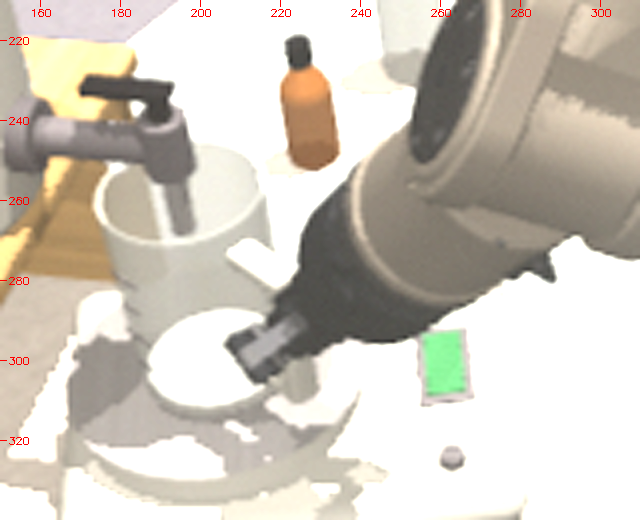

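```bash
python3 -m jog '0.77 0.64 0 0 0 0 0; 0.77 0.64 0 0 0 0 0; 0.77 0.64 0 0 0 0 0; 0 0 0 0 0 0 0;0 0 0 0 0 0 0'
python3 st.py
for i in 1 2 3 4; do python3 -m jog '0.38 0.32 0 0 0 0 0;0 0 0 0 0 0 0' | egrep 'eef|contact'; done
```

```text
t: 14.25
eef_pos: [0.5649, 0.1704, 0.1143]
tool_rot: [0.665, -0.613, 0.355, 0.238]
contact_force: [1.2, 0.4, -2.3]
gripper_width: 0.169
jug [0.6291 0.1576 0.1177] [-10.1546  -0.1064  -0.1186] q [-0.1122  0.4628 -0.6634  2.2706  1.6669  0.7779 -0.7249]
nozzle in jug [-0.0007  0.0032  0.0393] corners z [np.float64(0.0577), np.float64(0.0576), np.float64(0.0576), np.float64(0.0577)]
eef_pos: [0.5649, 0.1704, 0.1138]
contact_force: [0.1, 0.0, -2.0]
eef_pos: [0.5649, 0.1704, 0.1133]
contact_force: [0.1, -0.5, -1.3]
eef_pos: [0.5649, 0.1703, 0.1128]
contact_force: [-1.1, -0.1, -1.7]
eef_pos: [0.5649, 0.1703, 0.1123]
contact_force: [0.3, -0.1, -1.1]
```

```bash

for i in 1 2 3; do python3 -m jog '0.38 0.32 0 0 0 0 0;0 0 0 0 0 0 0;0 0 0 0 0 0 0' | egrep 'eef|contact'; done
python3 - <<'E'
from station import bot
print(bot.get_obs()["t"])
E
```

```text
eef_pos: [0.565, 0.1704, 0.1119]
contact_force: [0.5, -0.2, -2.3]
eef_pos: [0.565, 0.1704, 0.1115]
contact_force: [-1.1, -0.4, -0.4]
eef_pos: [0.565, 0.1704, 0.1111]
contact_force: [-2.1, 0.2, 2.4]
15.95
```

```bash
for i in 1 2; do python3 -m jog '0 0 0 0 0 0 0' | egrep 'eef|contact'; done; python3 -m jog '0 0 0 0 0 0 20;0 0 0 0 0 0 24;0 0 0 0 0 0 28;0 0 0 0 0 0 32; 0 0 0 0 0 0 36' 20; python3 -m jog '0 0 0 0 0 0 40;0 0 0 0 0 0 44'; python3 snap.py 10 wrist
```

```text
eef_pos: [0.5651, 0.1704, 0.1111]
contact_force: [-3.4, -0.7, 2.6]
eef_pos: [0.5651, 0.1704, 0.111]
contact_force: [-2.8, -0.6, 3.1]
t: 16.65
eef_pos: [0.565, 0.1703, 0.1108]
tool_rot: [0.665, -0.612, 0.355, 0.238]
contact_force: [-0.5, 0.7, -0.4]
gripper_width: 0.422
t: 16.85
eef_pos: [0.5649, 0.1704, 0.1109]
tool_rot: [0.665, -0.613, 0.355, 0.238]
contact_force: [0.6, -0.3, 0.2]
gripper_width: 0.516
16.9 [-0.114  0.471 -0.662  2.272  1.678  0.782 -0.736]
```

View pics/wrist10.png

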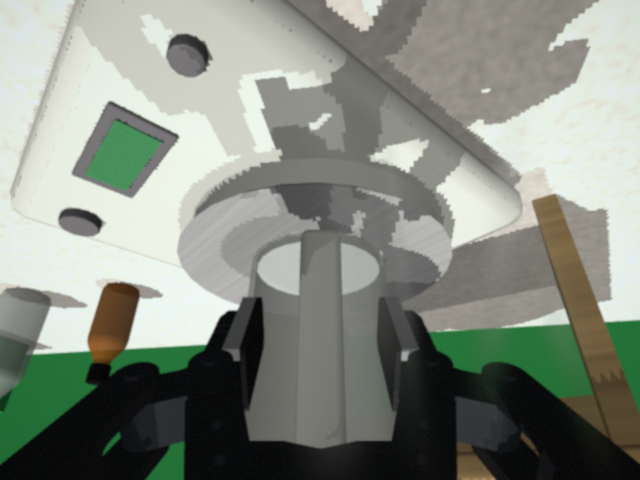

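Open and centred, with the bar at (322,330) and clear of both pads. I'll back straight out along the tool axis.

```bash
python3 -m jog '-6 0 0 0 0 0 46; -15 0 0 0 0 0 46; -25 0 0 0 0 0 46; -30 0 0 0 0 0 46; -30 0 0 0 0 0 46'
python3 -m jog '-25 0 0 0 0 0 46; -15 0 0 0 0 0 20; 0 0 0 0 0 0 0' 40; python3 snap.py 11 scene side
python3 - <<'E'
from h import *
np.set_printoptions(precision=4,suppress=True)
for n in("scene11","side11"):
    c=Cam(n+".npz");P=cloud(c).reshape(-1,3);cc=np.array([.629,.158]);rr=np.hypot(P[:,0]-cc[0],P[:,1]-cc[1])
    h=np.array([-.985,.173])
    for lo,hi in((.07,.10),(.10,.13),(.13,.16)):
        q=P[(rr<.058)&(rr>.03)&(P[:,2]>lo)&(P[:,2]<hi)&((P[:,:2]-cc)@h<.045)];print(n,lo,len(q),circfit(q,.039+.003*((lo+hi)/2-.055)/.12))
    t=P[(rr<.044)&(rr>.036)&(P[:,2]>.165)&(P[:,2]<.185)];print(" rim",np.percentile(t[:,2],[50,90,99]))
crop(Cam("scene11.npz"),120,240,180,140,4,"sc11.png");crop(Cam("side11.npz"),150,210,160,130,4,"si11.png")
E
```

```text
t: 17.4
eef_pos: [0.4965, 0.183, 0.1924]
tool_rot: [0.665, -0.612, 0.355, 0.238]
contact_force: [0.5, 0.6, -0.0]
gripper_width: 0.541
t: 17.7
eef_pos: [0.4718, 0.1887, 0.2245]
tool_rot: [0.666, -0.613, 0.353, 0.238]
contact_force: [0.4, 0.4, -0.5]
gripper_width: 0.208
17.8 [-0.115  0.123 -0.797  2.324  1.195  0.756 -0.431]
scene11 0.07 551 (array([0.6282, 0.1568]), np.float64(0.000666458664141889))
scene11 0.1 949 (array([0.6278, 0.1577]), np.float64(0.0012493203031720135))
scene11 0.13 1102 (array([0.6275, 0.1579]), np.float64(0.0017066739597111531))
 rim [0.171  0.1739 0.1752]
side11 0.07 332 (array([0.5848, 0.2169]), np.float64(0.0051720733764598174))
side11 0.1 517 (array([0.6288, 0.1592]), np.float64(0.0012197954937330363))
side11 0.13 711 (array([0.6278, 0.1596]), np.float64(0.0014939043188802945))
 rim [0.1714 0.1749 0.1768]
```

View pics/sc11.png

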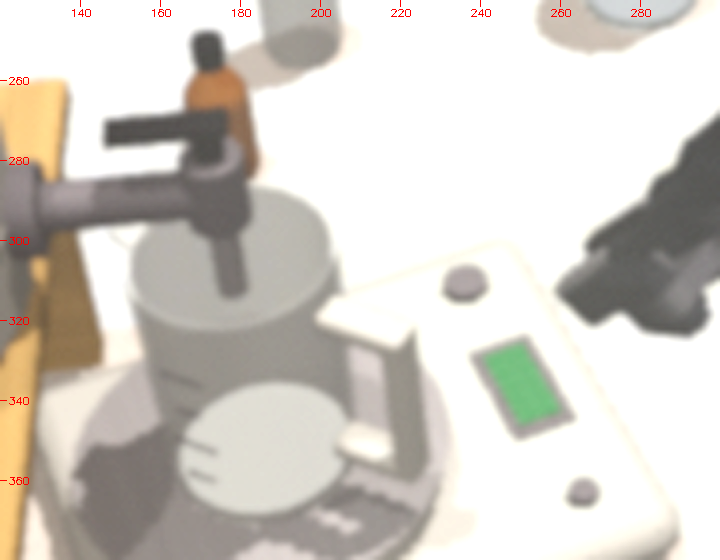

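View pics/side11.png

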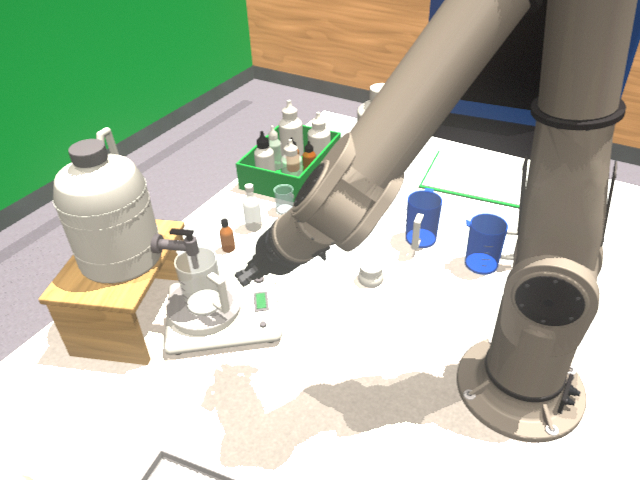

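Scene view: the jug stands upright on the pan with its handle at (225,340) free, and the nozzle ends inside the mouth at (178,313). The measured centre is (0.628,0.158), 3 mm from the nozzle, and the rim is at z≈0.175. Now for the tare button.

```bash
python3 - <<'E'
from h import *
from plan import *
np.set_printoptions(precision=4,suppress=True)
for n in("scene11","side11","wrist1"):
    P=cloud(Cam(n+".npz")).reshape(-1,3)
    for nm,c in(("tare",(.5815,.028)),("power",(.494,.136))):
        q=P[(np.hypot(P[:,0]-c[0],P[:,1]-c[1])<.018)&(P[:,2]>.0395)&(P[:,2]<.045)]
        if len(q)>5: print(n,nm,len(q),np.median(q[:,2]),(q[:,:2].min(0)+q[:,:2].max(0))/2,q[:,:2].mean(0),np.ptp(q[:,:2],0))
p,r=pose();r1=hand(-10,0)
a,b=rows(p,r,np.array([.50,.06,.22]),r1,6,0)
a,b=rows(a,b,np.array([.582,.028,.12]),r1,4,0)
E
```

```text
scene11 tare 36 0.04033792737221281 [0.5839 0.0277] [0.5838 0.0283] [0.0189 0.0188]
scene11 power 19 0.04030271548700082 [0.4953 0.1357] [0.4952 0.1351] [0.0119 0.0126]
side11 tare 14 0.04064353953262012 [0.5793 0.0326] [0.5783 0.0321] [0.0158 0.0115]
side11 power 17 0.040786010696811315 [0.4949 0.1392] [0.4954 0.139 ] [0.0126 0.0107]
wrist1 tare 866 0.041592009090019644 [0.5829 0.026 ] [0.5823 0.0267] [0.022  0.0219]
6 -6 -20 -0.01 -0.01 1.12 0; 5 -7 -20 -0.01 -0 1.12 0; 4 -7 -20 -0.01 -0.01 1.12 0; 3 -8 -20 -0.01 -0.01 1.12 0; 3 -7 -20 -0.01 -0 1.12 0
1 -9 -20 -0 -0.01 1.12 0
25 -21 -4 -0 0 -0 0; 25 -22 -5 -0 0 -0 0; 25 -21 -4 -0 0 -0 0; 25 -22 -5 -0 0 -0 0
```

```bash
python3 -m jog '6 -6 -20 0 0 1.12 0; 5 -7 -20 0 0 1.12 0; 4 -7 -20 0 0 1.12 0; 3 -8 -20 0 0 1.12 0; 3 -7 -20 0 0 1.12 0'
python3 -m jog '1 -9 -20 0 0 1.12 0; 0 0 0 0 0 0 0'
python3 - <<'E'
from plan import *
p,r=pose();r1=hand(-10,0);print(p)
rows(p,r,np.array([.5825,.0275,.10]),r1,5,0)
E
```

```text
t: 18.3
eef_pos: [0.4872, 0.1, 0.2194]
tool_rot: [0.587, -0.517, 0.495, 0.379]
contact_force: [1.3, 0.4, -1.1]
gripper_width: 0.002
t: 18.5
eef_pos: [0.4959, 0.0738, 0.2208]
tool_rot: [0.566, -0.484, 0.527, 0.409]
contact_force: [-0.2, -0.6, -0.8]
gripper_width: 0.001
[0.49594363 0.07382273 0.22079598]
26 -16 -5 -0.05 -0.05 0.22 0; 26 -16 -5 -0.05 -0.04 0.23 0; 26 -17 -6 -0.05 -0.05 0.22 0; 25 -18 -5 -0.04 -0.05 0.23 0; 24 -18 -6 -0.05 -0.05 0.22 0
```

```bash
python3 -m jog '26 -16 -5 -0.05 -0.05 0.22 0; 26 -16 -5 -0.05 -0.04 0.23 0; 26 -17 -6 -0.05 -0.05 0.22 0; 25 -18 -5 -0.04 -0.05 0.23 0; 24 -18 -6 -0.05 -0.05 0.22 0'
python3 -m jog '0 0 0 0 0 0 0;0 0 0 0 0 0 0'
python3 - <<'E'
from plan import *
p,r=pose();r1=hand(-10,0);print(p)
rows(p,r,np.array([.5825,.0275,.052]),r1,5,0)
E
```

```text
t: 19.0
eef_pos: [0.5801, 0.0332, 0.0988]
tool_rot: [0.539, -0.458, 0.54, 0.457]
contact_force: [0.6, 0.1, 1.2]
gripper_width: 0.001
t: 19.2
eef_pos: [0.5792, 0.0338, 0.0998]
tool_rot: [0.54, -0.457, 0.54, 0.457]
contact_force: [-0.8, 0.4, 0.2]
gripper_width: -0.002
[0.57918569 0.0337711  0.09976525]
10 -1 -1 0.02 -0 0 0; 9 -1 -1 0.01 -0 0 0; 10 -1 -1 0.02 -0 0 0; 9 -0 -1 0.02 -0 0 0; 10 -1 -2 0.01 -0.01 0 0
```

```bash
python3 -m jog '10 -0.9 -1.4 0.02 0 0 0; 9 -0.9 -1.4 0.01 0 0 0; 10 -0.9 -1.4 0.02 0 0 0; 9 -0.9 -1.4 0.01 0 0 0; 9 -0.9 -1.4 0.01 0 0 0'
python3 -m jog '0 0 0 0 0 0 0;0 0 0 0 0 0 0';python3 snap.py 12 scene side wrist; python3 - <<'E'
from h import *
from plan import *
p,r=pose();print(p,r.as_matrix()[:,0]);crop(Cam("scene12.npz"),170,250,180,140,4,"sc12.png");crop(Cam("side12.npz"),190,220,160,130,4,"si12.png")
E
```

```text
t: 19.7
eef_pos: [0.5835, 0.026, 0.054]
tool_rot: [0.542, -0.456, 0.54, 0.454]
contact_force: [0.4, 0.1, -0.0]
gripper_width: -0.001
t: 19.9
eef_pos: [0.5835, 0.0263, 0.0545]
tool_rot: [0.542, -0.456, 0.54, 0.454]
contact_force: [0.1, 0.3, -1.0]
gripper_width: -0.001
20.05 [ 0.278  0.617 -0.57   1.882  0.466  0.773  0.851]
[0.58398451 0.02642432 0.05515848] [ 4.42145814e-03 -4.50785832e-04 -9.99990124e-01]
```

View pics/sc12.png

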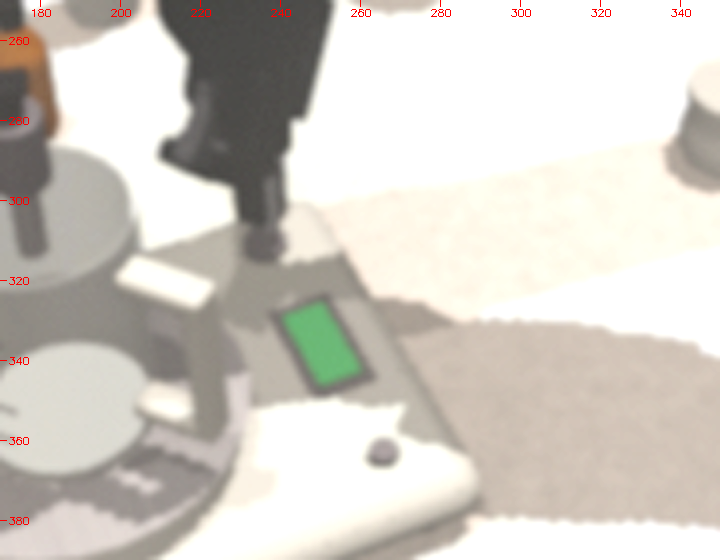

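View pics/si12.png

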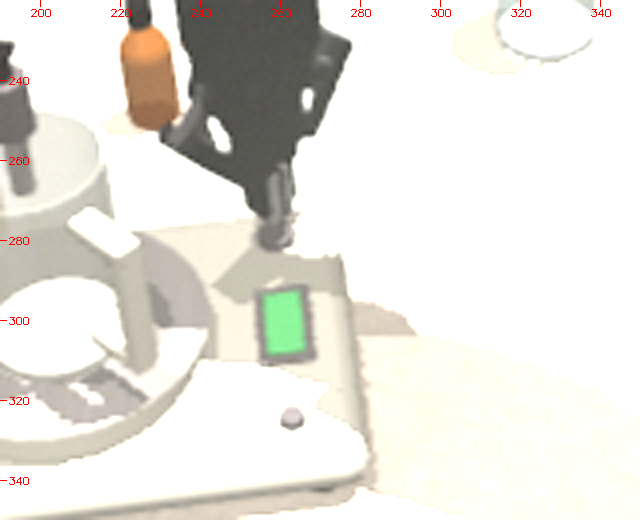

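View pics/wrist12.png

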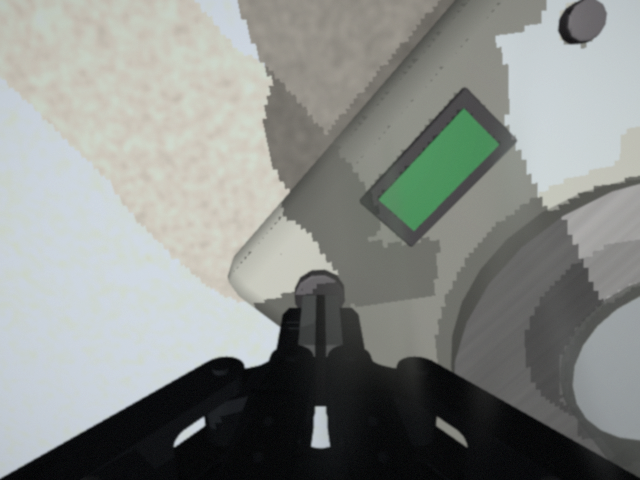

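The shut fingertips are right over the tare button, at (236,310) in the scene view and (320,290) in the wrist view. I'll press straight down and watch the force.

```bash
python3 -m jog '4 0 0 0 0 0 0;4 0 0 0 0 0 0;3 0 0 0 0 0 0;0 0 0 0 0 0 0'|egrep 'eef|contact'
for i in 1 2 3; do python3 -m jog '1 0 0 0 0 0 0;1 0 0 0 0 0 0;0 0 0 0 0 0 0' | egrep 'eef|contact'; done
```

```text
eef_pos: [0.5833, 0.0261, 0.0431]
contact_force: [0.5, 0.9, 0.2]
eef_pos: [0.5837, 0.0262, 0.0417]
contact_force: [0.6, 0.8, -0.3]
eef_pos: [0.5838, 0.0262, 0.0398]
contact_force: [0.1, -0.7, 2.5]
eef_pos: [0.5838, 0.0262, 0.0378]
contact_force: [-0.4, -0.8, 4.2]
```

```bash
for i in 1 2; do python3 -m jog '0.7 0 0 0 0 0 0;0 0 0 0 0 0 0;0 0 0 0 0 0 0' | egrep 'eef|contact'; done
```

```text
eef_pos: [0.5838, 0.0262, 0.0372]
contact_force: [-0.4, -0.5, 5.2]
eef_pos: [0.5838, 0.0262, 0.037]
contact_force: [-3.2, -1.1, 11.0]
```

The force jumped to 11 N at z=0.037, so the button is on its stop. I'll back off.

```bash
python3 -m jog '-3 0 0 0 0 0 0;-8 0 0 0 0 0 0;-15 0 0 0 0 0 0;-30 0 0 0 0 0 0;-30 0 0 0 0 0 0'
python3 -m jog '-30 0 0 0 0 0 0;-20 15 0 0 0 0 0;0 15 0 0 0 0 0;0 0 0 0 0 0 0;0 0 0 0 0 0 0'; python3 -m jog '0 0 0 0 0 0 0;0 0 0 0 0 0 0'
python3 snap.py 13 scene side;python3 - <<'E'
from h import *
np.set_printoptions(precision=4,suppress=True)
cc=np.array([.628,.158])
for n in("scene13","side13"):
    c=Cam(n+".npz");P=cloud(c).reshape(-1,3);rr=np.hypot(P[:,0]-cc[0],P[:,1]-cc[1]);h=np.array([-.985,.173])
    for lo,hi in((.10,.13),(.13,.16)):
        q=P[(rr<.058)&(rr>.03)&(P[:,2]>lo)&(P[:,2]<hi)&((P[:,:2]-cc)@h<.045)];print(n,lo,len(q),circfit(q,.039+.003*((lo+hi)/2-.055)/.12))
    t=P[(rr<.044)&(rr>.036)&(P[:,2]>.165)&(P[:,2]<.185)];print(" rim",np.percentile(t[:,2],[50,90,99]))
    for nm,k in(("tare",(.583,.0275)),("power",(.495,.137))):
        q=P[(np.hypot(P[:,0]-k[0],P[:,1]-k[1])<.008)];print(" ",nm,len(q),np.median(q[:,2]))
    crop(c,120,200,200,150,4,n+"c.png")
E
```

```text
t: 22.45
eef_pos: [0.5828, 0.0263, 0.1235]
tool_rot: [0.542, -0.456, 0.541, 0.455]
contact_force: [0.4, 0.3, 0.2]
gripper_width: -0.002
t: 22.95
eef_pos: [0.5538, 0.0311, 0.1725]
tool_rot: [0.542, -0.456, 0.54, 0.454]
contact_force: [-0.0, 0.3, -0.7]
gripper_width: -0.0
t: 23.15
eef_pos: [0.554, 0.0312, 0.1718]
tool_rot: [0.542, -0.456, 0.541, 0.454]
contact_force: [0.7, 0.9, -0.0]
gripper_width: 0.001
23.25 [ 0.36   0.425 -0.669  1.872  0.321  0.95   0.945]
scene13 0.1 944 (array([0.628 , 0.1577]), np.float64(0.001287109899216276))
scene13 0.13 1104 (array([0.6275, 0.1579]), np.float64(0.0016582667838582095))
 rim [0.1713 0.1739 0.1753]
  tare 94 0.2832352827884518
  power 73 0.037772130383467606
side13 0.1 518 (array([0.629 , 0.1592]), np.float64(0.0012360541384648926))
side13 0.13 714 (array([0.6279, 0.1595]), np.float64(0.0016902573027717874))
 rim [0.1708 0.1749 0.1765]
  tare 36 0.04266661248474923
  power 46 0.03863123784436723
```

View pics/scene13.png

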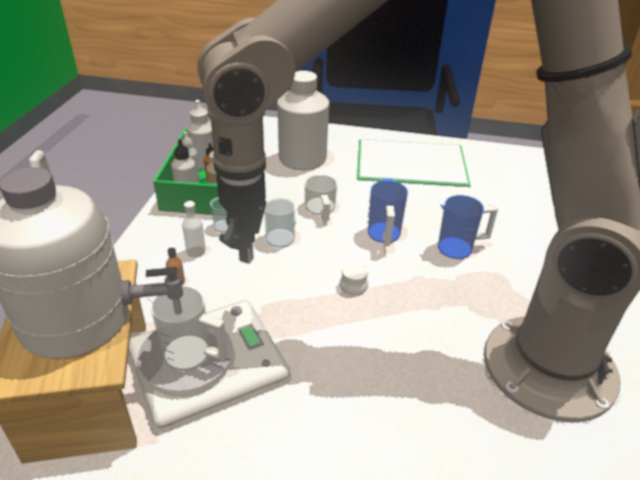

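View pics/side13c.png

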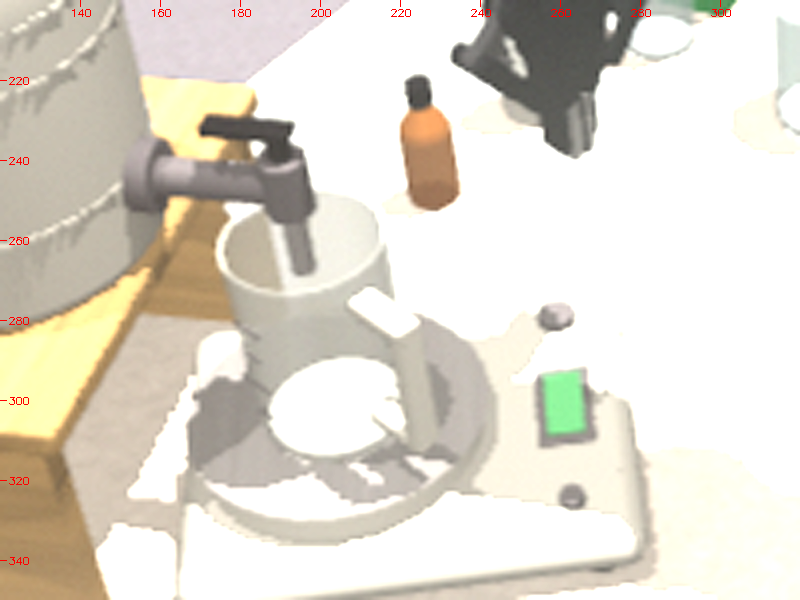

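The tare button is up again (side view, (259,279)) and the jug has not moved. The nozzle ends inside its mouth and the hand is free above the table. I'm handing in.

```bash
python3 -c "
from station import bot
print(bot.hand_in())"
```

```text
the job is handed in; nothing more can be done
None
```

The jug is standing upright on the scale's pan with the tap's nozzle inside its mouth, and I pressed and released the tare button. I handed the job in at about 23 s of the 48 s allowed; hand-in gives no verdict.

- **Jug:** I gripped it by the handle, leaned it 45° to bring the rim in under the nozzle, then stood it up. I set it down with about 5 N on the pan and let go.
- **Tare:** I pressed with shut fingers until the force jumped from 5 to 11 N, which I took as the stop, then lifted away.

**Last checks**
- The jug's centre is at about (0.628, 0.158), some 3 mm from the nozzle and within 5 mm of the pan's centre.
- Its rim is at about 0.175 m, as it should be on the pan, and the nozzle end is inside the mouth. It had not moved after the tare press.
- The side view shows the tare button up again, and the force readings are back to noise.
- In the last scene picture the other things look unmoved. I checked that by eye only.

**What went wrong or disagreed**
- An axis-order mistake in my lean calculation made the first leaned pose wrong. I found and corrected it before going under the tap.
- The first attempt to stand the jug up stopped at about 8° of lean because a wrist joint neared its limit. I turned the jug about 30° around the nozzle and finished from there, so its handle points about 30° off the planned direction.
- At the end, the scene camera's tare height was useless because the hand was in its view, so that check rests on the side view. The last power-button heights (about 38 mm) came out below the nominal 41 mm. That is probably the panel around it mixed into the sample, because I never touched that button.

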